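# Set up a feed roller for a run-out check

### The job

Set the feed roller up level for a run-out check, in line between the two end stops and about midway between them, with its thick journal towards the red stop: a V-block under the middle of each bare journal (either block at either end), the flat brass packer lying under the V-block of the thin journal, and the roller laid gently in the Vs. Stand the dial indicator on the robot's side of the roller, square to it, with its stylus pointing at the middle of the orange sleeve and about 10 mm short of touching it. Leave the blue parts bin where it is.

Things in the scene. Friction and masses are not known exactly. Their poses are not given: they have to be found in the camera images.
- vblock_blue: Loose steel V-block, blue marks on top and end faces, one of a matched pair: 30 (x, along the groove) x 50 (y) x 40 mm high, 0.36 kg; starts upright. Origin: centre of its underside. The 90 degree groove in its top is 36 mm wide at the mouth, its apex 22 mm above the underside: a round bar of radius r lies with its axis 22 mm + 1.414 r up.
- vblock_green: The other V-block of the pair, the same in every way but with green marks instead of blue.
- packer: Loose flat brass packing plate, 50 (x) x 56 (y) x 10 mm high, 0.24 kg. Origin at the centre of its underside. Its 10 mm make up the difference between the thick and thin journal in two equal V-blocks.
- roller: Feed roller, 180 mm, 0.52 kg. Origin: on its axis at mid-length; x along the axis to the thin end (y, z roll with it). Orange sleeve 40 mm dia, x = -35..35 mm; bare thick journal 30 mm dia (dark bore), x = -90..-35; bare thin journal 16 mm dia, x = 35..90. Centre of mass x = -10: grip the sleeve there. Starts in the cradle, axis level, 50 mm above the table; ends with its axis 43 mm up.
- indicator: Loose dial indicator on a black magnet block (magnet off), 0.45 kg. Block 50 (x) x 40 (y) x 40 mm high; origin: centre of its underside. White dial, top 59 mm up, overhangs the front, x = 16..50 mm; red knob at the back. Thin stylus points along +x, the front of its red ball at x = 75 mm, 45 mm up. Pick it up by the block, across y.
- stop_red: Fixed end stop, red base and cap: base 40 (x) x 30 (y), 64 mm high; origin: centre of its underside. A ball-ended pin through the post along y, 43 mm up, reaches 22 mm to both sides. The two stops stand 252 mm apart on the line of their y axes (208 mm between facing balls); x is square to it, away from the robot within 0.2 rad. Either may be on the left.
- stop_yellow: The other fixed end stop, the same but with yellow block and cap; its axes are parallel to the red one's.
- cradle: Fixed wooden cradle in which the roller starts: base board 190 (x) x 80 (y) x 10 mm, two notched uprights 14 mm thick (x), 56 mm wide, up to 51 mm high at x = -62.5 and 62.5 mm under the journals; 20 mm free between sleeve and board. Origin: centre of its underside; x along the roller.
- parts_bin: Loose blue plastic bin, 178 (x) x 126 (y) x 65 mm high, holding polished metal handles; a bystander. Origin at the centre of its underside.
Things that resemble listed ones, but are neither listed nor needed, are in the scene too. Several things have the shape of the packer; the one meant has the colours described above.

How it is judged:
By the outcome, as a careful person would: the job done as asked, in the order asked, and still so for the second after the job is handed in, with the robot touching nothing.
It also fails if it takes over 118 s, if anything falls off the work surface, if the arm or the gripper's body presses on something with over 40 N, if the wrist force passes 120 N, or if a joint passes its speed limit or range.

### The arm

A 6-joint arm with a two-finger parallel gripper is mounted at the origin on the work surface. World frame = base frame: x ahead of the robot, y to its left, z up, the work surface at z = 0. Lengths are in m, angles in rad, forces in N, time in s.
With the tool pointing down it reaches from about 0.375 to 0.975 m from the base axis. Payload 3.8 kg.
Tool frame: the origin (TCP) lies midway between the tips of the shut fingers; the grasp point (between the pads) lies 19 mm behind it; z points along the fingers, y is the line along which they close (so a half turn about z gives the same grasp; the last joint's range is limited). The gripper opens to 85 mm and grips with 20 to 120 N. Pads are 22 mm wide; open, the fingers measure 114 mm over their backs; the gripper's body (76 mm by 85 mm) begins 54 mm behind the grasp point. The pads swing forward as they close: fully open they stand 13 mm farther back than shut.
Start: joints at [-1.168, 0.264, 1.604, -0, 1.274, -0.037], TCP at [0.287, -0.611, 0.231] pointing down, gripper open.
Joint ranges: [-2.63, 2.63], [-0.94, 2.18], [0.31, 2.57], [-1.31, 4.45], [0, 2.66], [-2.55, 2.55]. Speed limits (rad/s): [2.57, 2.57, 3.14, 3.14, 3.14, 3.14].

### API

Orientations are given as a rotation vector (axis times angle).
In Python, from workcell import status, read_camera, workorder, masks_of gives the robot as it stands.
- The arm moves only by the tool drive_tool, never from a script. Its argument "rows" is a list of rows, each a list of 7 numbers: the turn, a rotation vector about the tool's x, y, z in degrees, then the shift along the tool's x, y, z in m, then the opening, from 0 (shut) to 1 (fully open). In form: [[ax, ay, az, tx, ty, tz, claw], ...]. A call has 1 to 8 rows; each row shifts and turns the commanded pose from where the row before left it, along the tool's axes as they then stand; what a row does not reach is not made up. A row lasts 1/12 s, in which the tool goes at most 41.7 mm and 7.16 degrees, less where a joint would pass 70% of its speed; a pose out of reach is approached as far as the arm can. A call is refused whole if a number of a shift passes 0.0417 or a number of a turn 7.16, either way. A call with a gripper value outside its range is refused whole. The fingers move at their own pace and stop on an object; "force" is the grip in N (left out, the last holds). Time passes only in rows, so rows that do not move let the fingers close. It gives the time, the measured TCP pose, the force, the opening and the grip force at its end, in the units of the state.
- status.read_state(): the state, without advancing time (a new reading comes with each control period).
- read_camera(name): name is "side" or "top" or "wrist"; returns a dict with "color" (480x640x3 uint8, red, green, blue), "intrinsics" (3x3 intrinsics, pixels), "D" ([k1, k2, p1, p2, k3] as OpenCV has them; the pictures are not rectified), "world_from_camera" (4x4, takes a point from camera to world coordinates); the wrist camera has in their place "mount" (4x4, takes a point from camera to tool coordinates, whose origin is the TCP and whose axes are the flange's). Camera axes: x right, y up, looking along -z (the intrinsics and any distortion apply to the point x, -y, -z); pixel columns grow to the right and rows downward; lengths in m; the calibration is good to about 2 mm. A picture is of the moment at which its call begins: read the wrist's pose just before it. There is no depth.
- workorder.finish_job(): hands the job in; it is judged then, once.
Trained networks look in a picture, given as the dict that the camera call returned (one of the last four; its "shot" number tells which), for a name from the list of things; names that differ only in an ending like _2 or _b are one class to them, and where a whole thing is asked for, a point or a joint stands for the part that bears it (a point fixed in the world has none). Each returns a list of dicts, best first, with "score" (0 to 1); they miss things now and then, are a little off and sometimes report something else, mostly with a low value. They report only what shows in the picture. A call takes as long as a camera call. They do not tell look-alikes from the thing itself.
- masks_of(picture, name): "mask" (480x640 bool, what is visible of it) and "bbox" ([left, top, right, bottom] in pixels, round what is visible of it).
The state is a dict: "time": time; "q": joint angles; "joint_vel": joint speeds; "joint_torque": joint torques, N m; "tool_pos": TCP position; "tcp_rot": TCP orientation; "wrist_force": force on the tool from outside, world axes, zero at the start; "torque": the same for the moment, N m; "width": opening from 0.0 (shut) to 1.0 (fully open); "grip_force": force on a finger pad.
Only numpy, scipy, OpenCV 4.12 (cv2) and the standard library are available. Lean on these libraries where they do the work, as an engineer would, in place of code of your own. Each camera call takes 0.05 s, during which the arm holds its last target. There are 200 camera calls.

## Working session

There is one attempt and no reset: what is moved stays moved. The work goes in short steps, Python scripts to look and compute and a tool call to move; the robot and the scene stay as the last step left them, time stands still between calls to the robot, and variables do not carry over. Pictures are saved under pics/ and viewed, at most 14 in all, crops included, and the job is handed in when it is done.

Besides the shell and the picture viewer there is one more tool, called after "Request:" in YAML: its name, and indented under it one key for each argument. drive_tool: Moves the arm, as the interface text tells. Its arguments: {"type":"object","properties":{"rows":{"type":"array"},"force":{"type":"number"}},"required":["rows"]}

```bash
ls; mkdir -p pics
cat > h.py <<'E'
import numpy as np, cv2
from scipy.spatial.transform import Rotation as R
from workcell import status, read_camera, workorder, masks_of
def cam(n):
    s=status.read_state(); p=read_camera(n)
    if 'world_from_camera' in p: T=np.array(p['world_from_camera'])
    else:
        W=np.eye(4); W[:3,:3]=R.from_rotvec(s['tcp_rot']).as_matrix(); W[:3,3]=s['tool_pos']
        T=W@np.array(p['mount'])
    p['T']=T; return p
def ray(p,uv):
    u=cv2.undistortPoints(np.array(uv,float).reshape(-1,1,2),np.array(p['intrinsics']),np.array(p['D'],float)).reshape(-1,2)
    d=np.c_[u[:,0],-u[:,1],-np.ones(len(u))]@p['T'][:3,:3].T
    return p['T'][:3,3],d
def atz(p,uv,z):
    o,d=ray(p,uv); return o+d*((z-o[2])/d[:,2])[:,None]
def proj(p,X):
    X=np.atleast_2d(X); c=(X-p['T'][:3,3])@p['T'][:3,:3]
    q=np.c_[c[:,0],-c[:,1],-c[:,2]]
    return cv2.projectPoints(q,np.zeros(3),np.zeros(3),np.array(p['intrinsics']),np.array(p['D'],float))[0].reshape(-1,2)
def save(p,n): cv2.imwrite('pics/'+n,p['color'][:,:,::-1])
NAMES='vblock_blue vblock_green packer roller indicator stop_red stop_yellow cradle parts_bin'.split()
E
python3 - <<'E'
from h import *
for n in ('top','side'):
    p=cam(n); save(p,n+'1.png')
    print(n,p['T'].round(3).tolist(),np.array(p['intrinsics']).round(1).tolist(),p['D'])
    for k in NAMES:
        for m in masks_of(p,k)[:6]:
            ys,xs=np.nonzero(m['mask']); c=[xs.mean(),ys.mean()]
            print(k,round(m['score'],2),np.round(c),np.round(m['bbox']),atz(p,[c],0.02).round(3)[0,:2])
print(status.read_state())
E
```

```text
pics
top [[-0.01, 0.986, -0.164, 0.345], [-1.0, -0.011, -0.006, 0.004], [-0.008, 0.164, 0.986, 1.081], [0.0, 0.0, 0.0, 1.0]] [[476.7, 0.0, 328.1], [0.0, 476.7, 239.2], [0.0, 0.0, 1.0]] [0.04231068 0.         0.         0.         0.        ]
vblock_blue 0.86 [485. 308.] [473. 302. 502. 321.] [ 0.365 -0.332]
vblock_green 0.58 [419. 281.] [408. 274. 434. 291.] [ 0.425 -0.191]
packer 0.88 [298. 262.] [286. 248. 315. 277.] [0.471 0.078]
packer 0.59 [238. 322.] [226. 309. 253. 336.] [0.341 0.209]
packer 0.56 [247. 274.] [233. 259. 261. 289.] [0.444 0.193]
packer 0.54 [487. 211.] [478. 165. 500. 246.] [ 0.582 -0.349]
packer 0.41 [419. 281.] [403. 273. 432. 290.] [ 0.425 -0.19 ]
roller 0.94 [487. 210.] [476. 166. 499. 246.] [ 0.583 -0.349]
indicator 0.86 [179. 298.] [163. 283. 197. 315.] [0.395 0.341]
stop_red 0.5 [296. 199.] [287. 193. 306. 206.] [0.617 0.083]
stop_yellow 0.5 [407. 192.] [397. 186. 415. 203.] [ 0.628 -0.17 ]
cradle 0.81 [478. 211.] [458. 169. 504. 258.] [ 0.582 -0.329]
cradle 0.71 [182. 210.] [140. 164. 221. 254.] [0.593 0.344]
parts_bin 0.81 [182. 210.] [141. 163. 226. 25
[... 1120 characters left out ...]
29. 216.] [ 0.57  -0.315]
{'time': 1.0, 'q': array([-1.16786230e+00,  2.63899760e-01,  1.60399144e+00,  3.10712826e-05,
        1.27368600e+00, -3.69130105e-02]), 'joint_vel': array([ 0.00068456, -0.00072921,  0.00053395,  0.00042509, -0.00144169,
       -0.00086686]), 'joint_torque': array([-1.76366364e-03, -5.15081799e+01, -3.67737830e+01, -8.73643967e-05,
        7.28961459e-04, -1.61933468e-05]), 'tool_pos': array([ 0.28741721, -0.61075558,  0.23128451]), 'tcp_rot': array([3.06591825e+00, 6.85338014e-01, 5.03050457e-05]), 'wrist_force': array([-0.50516482,  0.02666683, -0.06008468]), 'torque': array([-0.00189581, -0.02982708, -0.0084207 ]), 'grip_force': 0.0, 'width': 0.9998619578301655}
```

```bash
ls pics
```

```text
side1.png
top1.png
```

View pics/top1.png

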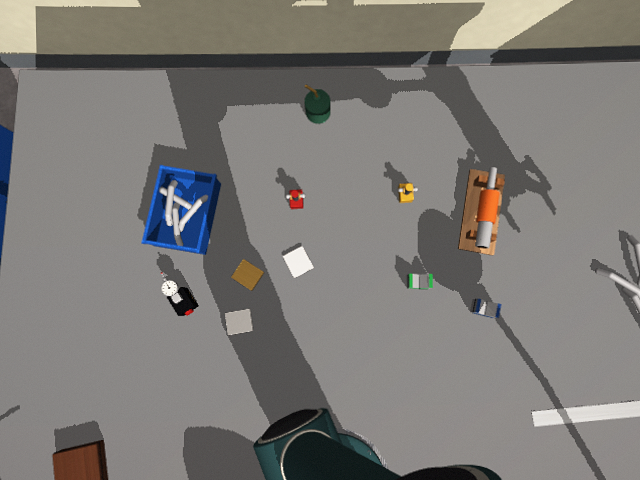

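View pics/side1.png

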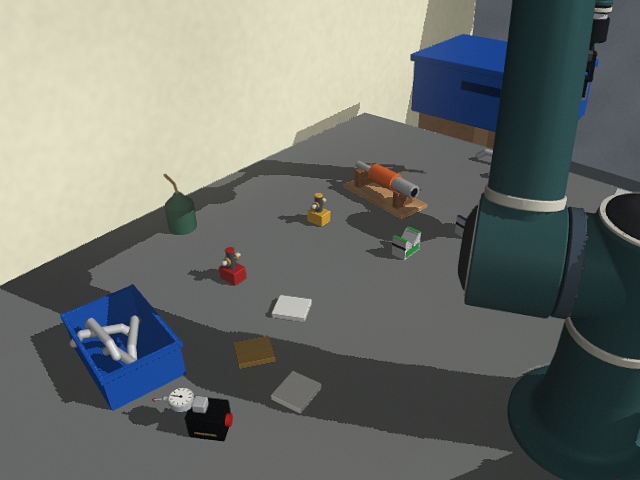

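Three packer-shaped plates are in the top picture: white (298,262), grey (238,322) and brass-brown (247,274). The one at (247,274) fits "brass". The roller is at (488,208) with its thick end towards the robot. The red stop is at (296,199) and the yellow at (407,192). Next I check the wrist camera.

Run:
```python
from h import *
p=cam('wrist'); print(np.array(p['mount']).round(3).tolist(),np.array(p['intrinsics']).round(1).tolist(),p['D'])
print(p['T'].round(3).tolist())
p2=cam('top')
im=cv2.resize(p2['color'][240:350,210:330],None,fx=5,fy=5,interpolation=cv2.INTER_CUBIC); cv2.imwrite('pics/crop_pk.png',im[:,:,::-1])
print(atz(p,[[0,0],[640,0],[640,480],[0,480]],0).round(2).tolist())
```

```text
[[-0.0, 0.954, 0.3, 0.074], [1.0, 0.0, -0.001, 0.001], [-0.001, 0.3, -0.954, -0.143], [0.0, 0.0, 0.0, 1.0]] [[431.4, 0.0, 319.9], [0.0, 431.4, 238.6], [0.0, 0.0, 1.0]] [-0.06174814  0.          0.          0.          0.        ]
[[0.426, 0.863, 0.271, 0.355], [-0.905, 0.406, 0.128, -0.58], [0.001, -0.3, 0.954, 0.374], [0.0, 0.0, 0.0, 1.0]]
[[0.32, -0.31, 0.0], [0.54, -0.78, 0.0], [0.14, -1.1, 0.0], [-0.19, -0.41, 0.0]]
```

View pics/crop_pk.png

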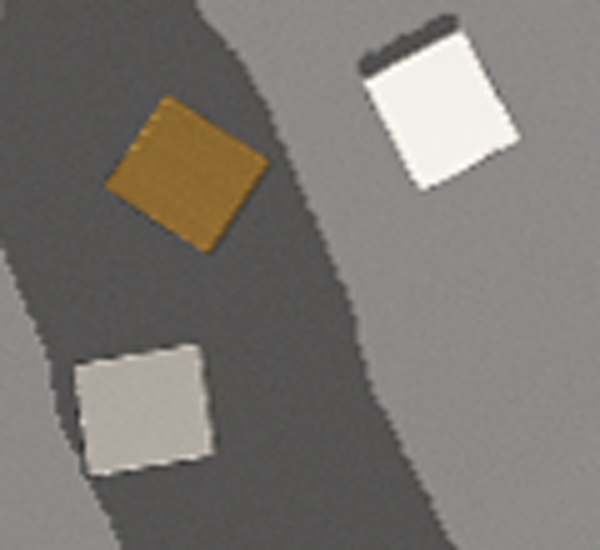

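The crop confirms that the brass plate is the one at top-picture (247,274). Its neighbours are white and grey.

Request:
drive_tool:
  rows:
    - [0, 0, 0, 0.029, -0.024, 0, 1]
    - [0, 0, 0, 0.029, -0.024, 0, 1]
    - [0, 0, 0, 0.029, -0.024, 0, 1]
    - [0, 0, 0, 0.029, -0.024, 0, 1]
    - [0, 0, 0, 0.029, -0.024, 0, 1]
    - [0, 0, 0, 0.029, -0.024, 0, 1]

```text
time: 1.6
tool_pos: [0.384, -0.4048, 0.2314]
tcp_rot: [3.066, 0.684, 0.001]
wrist_force: [0.5, 0.6, 0.5]
width: 0.999
grip_force: 0.0
```

Request:
drive_tool:
  rows:
    - [0, 0, 0, 0.029, -0.024, 0, 1]
    - [0, 0, 0, 0.029, -0.024, 0, 1]
    - [0, 0, 0, 0.029, -0.024, 0, 1]
    - [0, 0, 0, 0.029, -0.024, 0, 1]
    - [0, 0, 0, 0.029, -0.024, 0, 1]
    - [0, 0, 0, 0.029, -0.024, 0, 1]
    - [0, 0, 0, 0, 0, 0, 1]
    - [0, 0, 0, 0, 0, 0, 1]

```text
time: 2.27
tool_pos: [0.4804, -0.2003, 0.2315]
tcp_rot: [3.064, 0.692, 0.0]
wrist_force: [0.2, 0.5, 0.0]
width: 0.999
grip_force: 0.0
```

```bash
cat > fit.py <<'E'
from h import *
from scipy.optimize import minimize
def box(x0,x1,y0,y1,z0,z1): return np.array([[x,y,z] for x in(x0,x1) for y in(y0,y1) for z in(z0,z1)])
def cyl(x0,x1,r,zc,n=24):
    a=np.linspace(0,2*np.pi,n); return np.array([[x,r*np.cos(t),zc+r*np.sin(t)] for x in(x0,x1) for t in a])
def vb():
    P=[]
    for s in(1,-1): P+=[np.array([[x,s*y,z] for x in(-.015,.015) for y,z in((0,0),(.025,0),(.025,.04),(.018,.04),(0,.022))])]
    return P
MODEL={'packer':[box(-.025,.025,-.028,.028,0,.01)],'vblock':vb(),
 'roller':[cyl(-.035,.035,.02,.05),cyl(-.09,-.035,.015,.05),cyl(.035,.09,.008,.05)],
 'rollerend':[cyl(-.035,.035,.02,.043),cyl(-.09,-.035,.015,.043),cyl(.035,.09,.008,.043)],
 'base':[box(-.025,.025,-.02,.02,0,.04)]}
def draw(p,model,pose,dz=0,S=2):
    c,s=np.cos(pose[2]),np.sin(pose[2]); Rm=np.array([[c,-s,0],[s,c,0],[0,0,1]])
    im=np.zeros((480*S,640*S),np.uint8)
    for P in MODEL[model]:
        q=proj(p,P@Rm.T+[pose[0],pose[1],dz]); h=cv2.convexHull(((q+.5)*S*16-8).astype(np.int32).reshape(-1,1,2))
        cv2.fillConvexPoly(im,h,255,shift=4)
    return cv2.resize(im,(640,480),interpolation=cv2.INTER_AREA)/255.
def fit(views,model,x0,dz=0,yaws=None):
    """views: list of (picture, mask)"""
    ms=[cv2.GaussianBlur(m.astype(float),(0,0),1) for _,m in views]
    def cost(v,):
        po=[v[0],v[1],v[2]/10]; t=0
        for (p,_),m in zip(views,ms):
            d=cv2.GaussianBlur(draw(p,model,po,dz),(0,0),1); t+=((d-m)**2).sum()/m.sum()
        return t
    best=None
    for y in (yaws if yaws is not None else np.arange(0,np.pi,np.pi/8)):
        a=np.array([x0[0],x0[1],y*10])
        r=minimize(cost,a,method='Nelder-Mead',options=dict(initial_simplex=a+np.vstack([np.zeros(3),np.diag([.006,.006,1.5])]),xatol=1e-4,fatol=1e-5,maxiter=150))
        if best is None or r.fun<best.fun: best=r
    return np.array([best.x[0],best.x[1],best.x[2]/10]),best.fun
E
python3 - <<'E'
from fit import *
p=cam('wrist'); save(p,'w1.png'); s=status.read_state(); print(s['tool_pos'],s['tcp_rot'])
for k,m,xy in(('vblock_blue','vblock',(.365,-.332)),('vblock_green','vblock',(.425,-.19)),('roller','roller',(.58,-.35))):
    for d in masks_of(p,k)[:3]:
        ys,xs=np.nonzero(d['mask']); print(k,d['score'],d['bbox'])
        x0=atz(p,[[xs.mean(),ys.mean()]],.025)[0]
        print(fit([(p,d['mask'])],m,x0,yaws=np.arange(0,2*np.pi,np.pi/8) if k=='roller' else None))
E
```

```text
[ 0.47986693 -0.20149455  0.23144112] [ 3.06453212e+00  6.88687823e-01 -1.78768676e-04]
vblock_blue 0.91 [359.1, 329.9, 427.4, 397.9]
(array([ 0.3643351 , -0.33345243, -0.24192394]), np.float64(0.002672976188173176))
vblock_green 0.79 [245.7, 218.8, 319.6, 286.6]
(array([ 0.42458648, -0.19168229, -0.02070015]), np.float64(0.004030903662220376))
roller 0.6 [453.2, 56.9, 640.0, 266.1]
(array([ 0.58412386, -0.34380157, -0.19462325]), np.float64(0.004743272669169442))
```

View pics/w1.png

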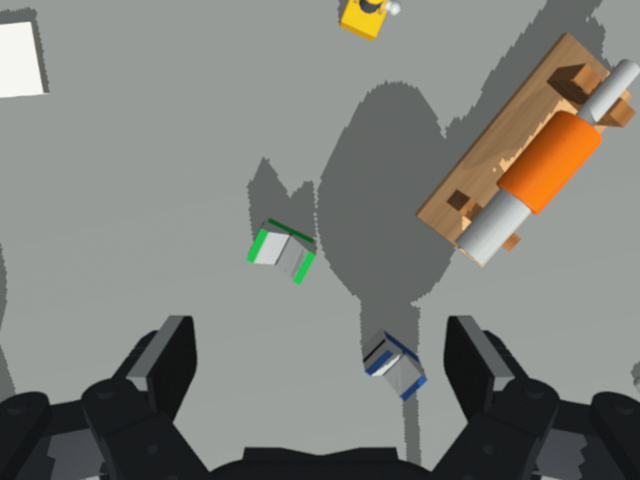

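The wrist picture shows the green block at (282,250), the blue block at (395,365), the roller in its cradle at (548,165) with the thick end near (480,240), and the yellow stop at (365,15). The fits agree with the top camera. Next I look at the stops and the packer.

Request:
drive_tool:
  rows:
    - [0, 0, 0, 0.0233, -0.026, 0, 1]
    - [0, 0, 0, 0.0233, -0.026, 0, 1]
    - [0, 0, 0, 0.0233, -0.026, 0, 1]
    - [0, 0, 0, 0.0233, -0.026, 0, 1]
    - [0, 0, 0, 0.0233, -0.026, 0, 1]
    - [0, 0, 0, 0.0233, -0.026, 0, 1]

```text
time: 2.97
tool_pos: [0.54, -0.0015, 0.2314]
tcp_rot: [3.067, 0.681, 0.0]
wrist_force: [0.5, -1.0, 0.6]
width: 1.004
grip_force: 0.0
```

Request:
drive_tool:
  rows:
    - [0, 0, 6.3, 0, 0, 0, 1]
    - [0, 0, 6.3, 0, 0, 0, 1]
    - [0, 0, 6.3, 0, 0, 0, 1]
    - [0, 0, 6.3, 0, 0, 0, 1]
    - [0, 0, 0, 0, 0, 0, 1]
    - [0, 0, 0, 0, 0, 0, 1]

```text
time: 3.47
tool_pos: [0.5397, -0.0026, 0.2312]
tcp_rot: [3.141, 0.002, -0.0]
wrist_force: [0.1, 0.3, 0.0]
width: 1.004
grip_force: 0.0
```

Run:
```python
from fit import *
s=status.read_state(); print(s['tool_pos'],s['tcp_rot'])
p=cam('wrist'); save(p,'w2.png')
np.save('w2.npy',p['color'])
for k in('stop_red','stop_yellow','packer'):
    for d in masks_of(p,k)[:4]:
        ys,xs=np.nonzero(d['mask']); x0=atz(p,[[xs.mean(),ys.mean()]],.02)[0]
        print(k,round(d['score'],2),d['bbox'],x0.round(3),p['color'][d['mask']].mean(0).round())
        if k=='packer': print(fit([(p,d['mask'])],'packer',x0))
```

```text
[ 0.53972454 -0.0026008   0.23120385] [ 3.14146168e+00  1.52896306e-03 -2.64173406e-04]
stop_red 0.79 [174.2, 72.4, 235.2, 126.5] [0.618 0.082 0.02 ] [156.  63.  54.]
stop_yellow 0.6 [500.5, 61.6, 571.3, 114.1] [ 0.629 -0.173  0.02 ] [157. 129.  39.]
packer 0.91 [191.6, 226.9, 271.3, 303.1] [0.479 0.074 0.02 ] [223. 225. 219.]
(array([0.47275562, 0.07723181, 2.05292254]), np.float64(0.003989442256817762))
packer 0.8 [74.6, 258.4, 150.6, 329.8] [0.452 0.184 0.02 ] [187. 151.  70.]
(array([0.44461249, 0.19137916, 2.55596891]), np.float64(0.0031455049953468452))
packer 0.75 [79.5, 359.0, 125.6, 388.6] [0.366 0.213 0.02 ] [144. 146. 140.]
(array([0.34815685, 0.2241222 , 0.90277894]), np.float64(2.544246108388135))
```

View pics/w2.png

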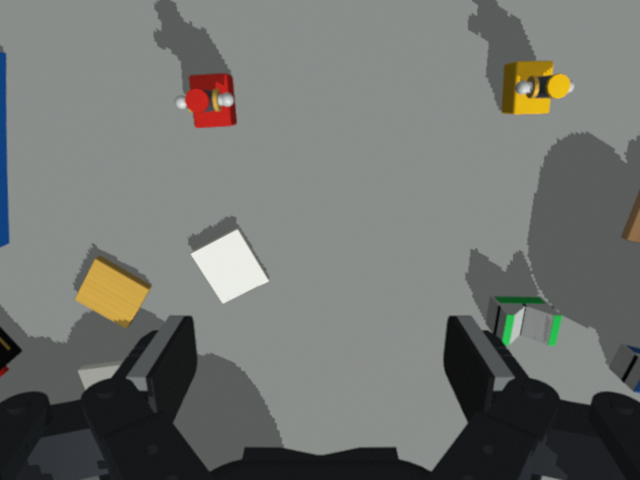

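The picture shows the red stop at (212,100) with balls at (181,102) and (227,100). The yellow stop is at (530,88), its facing ball at (525,88). The brass packer is at (113,292). Now the ball centres, taken at 43 mm height.

Run:
```python
from fit import *
p=cam('wrist'); I=p['color'].astype(int); 
out={}
for n,(u,v) in dict(r_out=(181,102),r_in=(227,100),y_in=(525,88)).items():
    w=I[v-12:v+13,u-12:u+13]; m=((w.max(2)-w.min(2)<40)&(w.min(2)>165)).astype(np.uint8)
    nn,l,st,c=cv2.connectedComponentsWithStats(m); print(n,st[1:].tolist(),c[1:].round(1).tolist())
    j=1+st[1:,4].argmax(); x,y,ww,hh=st[j,:4]; uv=[u-12+x+(ww-1)/2,v-12+y+(hh-1)/2]; out[n]=atz(p,[uv],.043)[0]; print(uv,out[n].round(4))
a,b=out['r_in'],out['y_in']; print(np.linalg.norm(b-a),(a+b)/2, 'dir red->yellow',np.arctan2(*(b-a)[[1,0]]), 'redstop',np.linalg.norm(out['r_out']-a))
cv2.imwrite('pics/st.png',np.vstack([cv2.resize(p['color'][60:140,a0:a0+100],None,fx=6,fy=6,interpolation=cv2.INTER_CUBIC)[:290] for a0 in(160,490)])[:,:,::-1])
```

```text
r_out [[9, 9, 9, 10, 70]] [[12.8, 13.7]]
[np.float64(182.0), np.float64(103.5)] [0.6154 0.0981 0.043 ]
r_in [[4, 9, 15, 9, 104]] [[11.0, 13.0]]
[np.float64(226.0), np.float64(101.0)] [0.6168 0.0652 0.043 ]
y_in [[8, 9, 10, 9, 68]] [[12.7, 12.8]]
[np.float64(525.5), np.float64(89.0)] [ 0.6267 -0.1565  0.043 ]
0.22192782563511204 [ 0.62173816 -0.04569393  0.043     ] dir red->yellow -1.5264750748779223 redstop 0.03297571112419667
```

View pics/st.png

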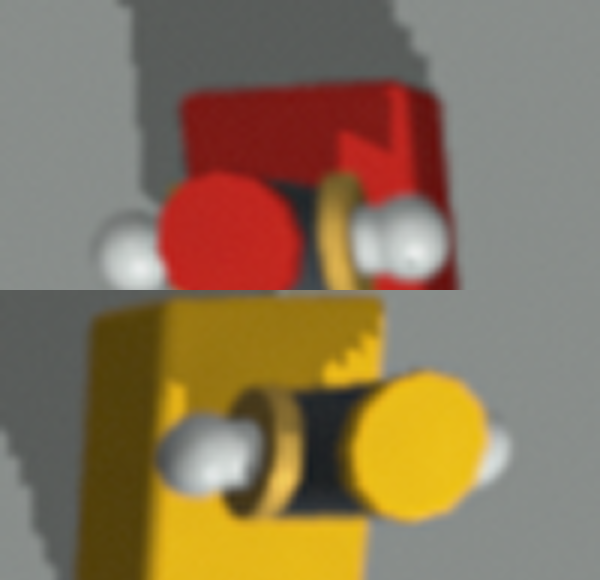

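Run:
```python
from fit import *
p=cam('wrist')
X=atz(p,[[228.2,99.2],[522.6,87.0],[182.4,101.6]],.043); a,b,o=X; d=b-a
print(X.round(4),np.linalg.norm(d),(a+b)/2,np.arctan2(d[1],d[0]),np.linalg.norm(o-a))
# top/side cams check: predicted vs seen
u=d/np.linalg.norm(d); m=(a+b)/2
P=[a-.017*u*-1*-1,b+.017*u]; print('stops',np.round(P,4))
for n in('top','side'):
    q=cam(n); c=q['color'].astype(int)
    for nm,pt in(('red',a-.017*u),('yellow',b+.017*u)):
        cap=pt.copy(); cap[2]=.064; uv=proj(q,cap)[0]; print(n,nm,uv.round(1))
    cv2.imwrite(f'pics/z{n}.png',q['color'][:,:,::-1])
    r=(c[...,0]>130)&(c[...,1]<60)&(c[...,2]<60); y=(c[...,0]>180)&(c[...,1]>130)&(c[...,2]<80)
    for nm,mk,(cx,cy) in(('red',r,(296,199) if n=='top' else (232,268)),('yel',y,(407,192) if n=='top' else (319,211))):
        ys,xs=np.nonzero(mk[cy-30:cy+30,cx-30:cx+30]); print(nm,xs.min()+cx-30,xs.max()+cx-30,ys.min()+cy-30,ys.max()+cy-30)
```

```text
[[ 0.618   0.0636  0.043 ]
 [ 0.628  -0.154   0.043 ]
 [ 0.6167  0.0978  0.043 ]] 0.2178300599617839 [ 0.62299516 -0.04521134  0.043     ] -1.52527770171926 0.034257295920713714
stops [[ 0.6173  0.0806  0.043 ]
 [ 0.6287 -0.171   0.043 ]]
top red [295.8 193.3]
top yellow [410.3 186.8]
red 300 301 190 192
yel 400 412 183 202
side red [231.3 248.8]
side yellow [319.6 194.1]
red 224 245 247 284
yel 315 329 193 225
```

Ball spacing comes out at 217.8 mm. Two balls of radius about 5 mm plus 208 mm give 218, so the measurement holds. The midpoint is (0.6230, -0.0452) and the red-to-yellow direction is -1.525 rad. Now I go above the packer, turn the tool to close across its 56 mm side, and check how far back the fingertips stand at that opening.

Request:
drive_tool:
  rows:
    - [0, 0, 0, -0.0159, -0.0323, 0, 1]
    - [0, 0, 0, -0.0159, -0.0323, 0, 1]
    - [0, 0, 0, -0.0159, -0.0323, 0, 1]
    - [0, 0, 0, -0.0159, -0.0323, 0, 1]
    - [0, 0, 0, -0.0159, -0.0323, 0, 1]
    - [0, 0, 0, -0.0156, -0.0325, 0, 1]

```text
time: 4.37
tool_pos: [0.4436, 0.194, 0.2315]
tcp_rot: [-3.141, -0.0, -0.001]
wrist_force: [0.2, 0.2, -0.5]
width: 0.997
grip_force: 0.0
```

Request:
drive_tool:
  rows:
    - [0, 0, -7, 0, 0, 0, 0.66]
    - [0, 0, -7, 0, 0, 0, 0.66]
    - [0, 0, -7, 0, 0, 0, 0.66]
    - [0, 0, -7, 0, 0, 0, 0.66]
    - [0, 0, -7, 0, 0, 0, 0.66]
    - [0, 0, -7, 0, 0, 0, 0.66]
    - [0, 0, -7, 0, 0, 0, 0.66]
    - [0, 0, -7, 0, 0, 0, 0.66]

```text
time: 5.03
tool_pos: [0.4446, 0.1928, 0.2313]
tcp_rot: [2.769, 1.484, 0.0]
wrist_force: [0.3, -0.3, -0.0]
width: 0.658
grip_force: 0.0
```

Request:
drive_tool:
  rows:
    - [0, 0, -7, 0, 0, 0, 0.66]
    - [0, 0, -7, 0, 0, 0, 0.66]
    - [0, 0, -7, 0, 0, 0, 0.66]
    - [0, 0, -7, 0, 0, 0, 0.66]
    - [0, 0, -7, 0, 0, 0, 0.66]
    - [0, 0, -7, 0, 0, 0, 0.66]
    - [0, 0, -7, 0, 0, 0, 0.66]
    - [0, 0, -7, 0, 0, 0, 0.66]

```text
time: 5.7
tool_pos: [0.4446, 0.1928, 0.2314]
tcp_rot: [1.748, 2.61, 0.0]
wrist_force: [-0.1, 0.4, -0.2]
width: 0.661
grip_force: 0.0
```

Request:
drive_tool:
  rows:
    - [0, 0, -7, 0, 0, 0, 0.66]
    - [0, 0, -7, 0, 0, 0, 0.66]
    - [0, 0, -7, 0, 0, 0, 0.66]
    - [0, 0, -7, 0, 0, 0, 0.66]
    - [0, 0, -6.4, 0, 0, 0, 0.66]
    - [0, 0, 0, 0, 0, 0, 0.66]
    - [0, 0, 0, 0, 0, 0, 0.66]

```text
time: 6.28
tool_pos: [0.4446, 0.1927, 0.2313]
tcp_rot: [-0.912, -3.006, -0.0]
wrist_force: [-0.9, -0.8, 0.3]
width: 0.662
grip_force: 0.0
```

Run:
```python
from fit import *
s=status.read_state(); print(s['tool_pos'],s['tcp_rot'],s['width'],s['q'])
p=cam('wrist'); save(p,'w3.png')
M=R.from_rotvec(s['tcp_rot']).as_matrix()
for w in(.85,.66*.85):
  for d in(0,.004,.006,.008,.013):
    print(round(w,3),d,[proj(p,np.array(s['tool_pos'])+M@[x,-w*.05,-d])[0].round().tolist() for x in(.011,-.011)])
for d in masks_of(p,'packer')[:3]:
    ys,xs=np.nonzero(d['mask']); x0=atz(p,[[xs.mean(),ys.mean()]],.005)[0]; print(d['bbox'],x0,p['color'][d['mask']].mean(0).round(),fit([(p,d['mask'])],'packer',x0))
```

```text
[0.44457144 0.19273292 0.23131822] [-9.12147168e-01 -3.00625761e+00 -2.09309192e-05] 0.6622467234879417 [ 3.57650833e-01 -1.02143806e-01  1.99792860e+00  1.18984494e-05
  1.24580067e+00 -6.23973413e-01]
0.85 0 [[211.0, 294.0], [216.0, 346.0]]
0.85 0.004 [[208.0, 298.0], [213.0, 352.0]]
0.85 0.006 [[207.0, 301.0], [212.0, 355.0]]
0.85 0.008 [[205.0, 303.0], [211.0, 358.0]]
0.85 0.013 [[202.0, 310.0], [207.0, 366.0]]
0.561 0 [[250.0, 294.0], [253.0, 347.0]]
0.561 0.004 [[249.0, 298.0], [252.0, 352.0]]
0.561 0.006 [[248.0, 301.0], [251.0, 355.0]]
0.561 0.008 [[247.0, 303.0], [250.0, 358.0]]
0.561 0.013 [[244.0, 310.0], [248.0, 366.0]]
[225.0, 34.2, 313.3, 131.1] [0.33974054 0.2083713  0.005     ] [183. 185. 178.] (array([0.34067056, 0.20819407, 0.16643889]), np.float64(0.0044551530622501416))
[284.1, 167.7, 355.5, 227.6] [0.44432293 0.1913005  0.005     ] [216. 178.  83.] (array([0.44471198, 0.19116789, 2.56004044]), np.float64(0.00413527986849937))
[200.4, 250.8, 276.4, 324.9] [0.4716847  0.07860457 0.005     ] [238. 239. 234.] (array([0.47298333, 0.07746065, 2.05451737]), np.float64(0.09219581081047895))
```

View pics/w3.png

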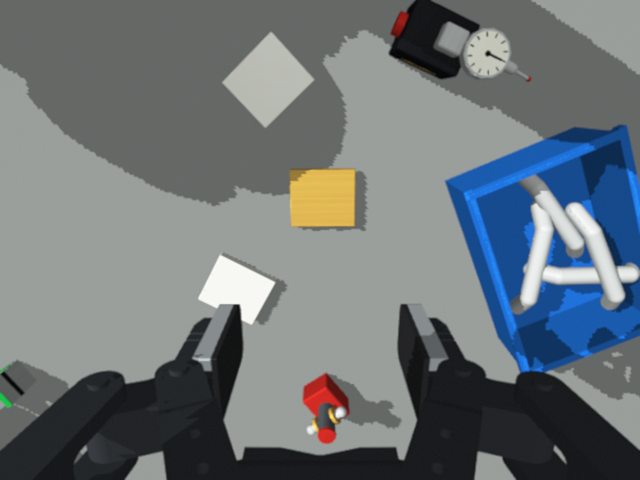

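The brass packer is at (322,197). A second view from the turned camera gives its pose within 0.3 mm of the first. The fingertips stand about 4–5 mm back at this opening. I descend and grip it.

Request:
drive_tool:
  rows:
    - [0, 0, -0.3, -0.0008, -0.0012, 0.04, 0.85]
    - [0, 0, 0, 0, 0, 0.04, 0.85]
    - [0, 0, 0, 0, 0, 0.04, 0.85]
    - [0, 0, 0, 0, 0, 0.04, 0.85]
    - [0, 0, 0, 0, 0, 0.04, 0.85]
    - [0, 0, 0, 0, 0, 0.022, 0.85]
    - [0, 0, 0, 0, 0, 0.01, 0.85]
    - [0, 0, 0, 0, 0, 0, 0.85]
  force: 40

```text
time: 7.05
tool_pos: [0.4423, 0.1903, -0.0033]
tcp_rot: [-0.901, -3.005, 0.005]
wrist_force: [0.5, -0.0, 0.2]
width: 0.847
grip_force: 0.0
```

Request:
drive_tool:
  rows:
    - [0, 0, 0, 0, 0, 0, 0.75]
    - [0, 0, 0, 0, 0, 0, 0.7]
    - [0, 0, 0, 0, 0, 0, 0.66]
    - [0, 0, 0, 0, 0, 0, 0.6]
    - [0, 0, 0, 0, 0, 0, 0.6]
    - [0, 0, 0, 0, 0, 0, 0.6]
    - [0, 0, 0, 0, 0, 0, 0.6]

```text
time: 7.63
tool_pos: [0.4473, 0.1924, 0.0022]
tcp_rot: [0.899, 3.005, 0.006]
wrist_force: [-0.4, 0.5, 5.3]
width: 0.64
grip_force: 41.4
```

Request:
drive_tool:
  rows:
    - [0, 0, 0, 0, 0, -0.01, 0.55]
    - [0, 0, 0, 0, 0, -0.03, 0.55]
    - [0, 0, 0, 0, 0, -0.04, 0.55]
    - [0, 0, 0, 0, 0, -0.04, 0.55]
    - [0, 0, 0, 0, 0, 0, 0.55]
    - [0, 0, 0, 0, 0, 0, 0.55]

```text
time: 8.13
tool_pos: [0.4475, 0.1923, 0.1238]
tcp_rot: [0.898, 3.003, 0.008]
wrist_force: [0.1, -0.1, -2.3]
width: 0.635
grip_force: 43.7
```

Run:
```python
from fit import *
s=status.read_state(); print(s['tool_pos'],s['tcp_rot'],s['width'],s['wrist_force'],s['grip_force'])
p=cam('wrist'); q=cam('side')
cv2.imwrite('pics/w4.png',np.hstack([cv2.resize(p['color'][180:480],(533,250)),q['color'][250:500,150:400][:250]])[:,:,::-1])
```

```text
[0.44749738 0.19225312 0.12378871] [0.89815117 3.00305551 0.00816885] 0.6353188359222138 [ 0.08894526 -0.13647208 -2.2567626 ] 43.65178942680359Traceback (most recent call last):
  File "<stdin>", line 4, in <module>
    return _nx.concatenate(arrs, 1, dtype=dtype, casting=casting)
           ~~~~~~~~~~~~~~~^^^^^^^^^^^^^^^^^^^^^^^^^^^^^^^^^^^^^^^
ValueError: all the input array dimensions except for the concatenation axis must match exactly, but along dimension 0, the array at index 0 has size 250 and the array at index 1 has size 230
```

Run:
```python
from fit import *
s=status.read_state(); p=cam('wrist'); save(p,'w4.png')
for d in masks_of(p,'packer')[:4]:
    print(d['score'],d['bbox'],p['color'][d['mask']].mean(0).round())
    if p['color'][d['mask']].mean(0)[2]<120:
        for dz in(.11,.118,.126,.134,.142):
            print(dz,fit([(p,d['mask'])],'packer',s['tool_pos'],dz=dz,yaws=[2.55]))
```

```text
0.82 [184.0, 0.5, 313.8, 141.2] [180. 183. 175.]
0.57 [236.4, 255.1, 403.7, 388.8] [195. 159.  73.]
0.11 (array([0.44426087, 0.18724961, 2.56135432]), np.float64(0.03190465112556931))
0.118 (array([0.44115223, 0.18935736, 2.5603211 ]), np.float64(0.022055913233744586))
0.126 (array([0.43871438, 0.19105237, 2.56025872]), np.float64(0.13940591834457136))
0.134 (array([0.43672438, 0.19279232, 2.56059009]), np.float64(0.2861944044754965))
0.142 (array([0.43644495, 0.19769269, 2.55857744]), np.float64(0.4595041511703227))
0.56 [157.5, 303.7, 247.4, 387.7] [227. 229. 224.]
```

View pics/w4.png

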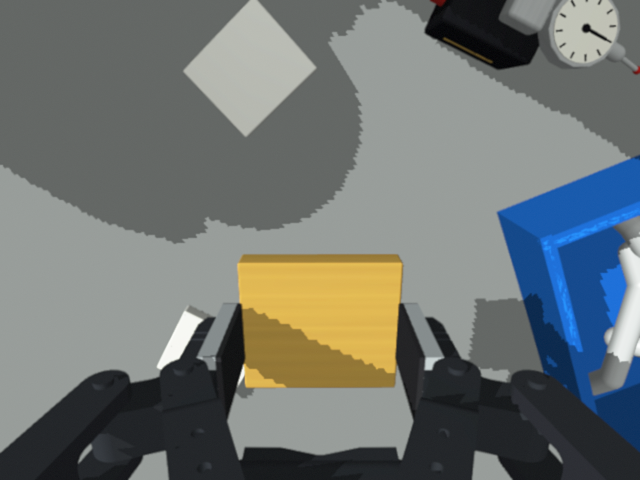

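The packer is held square and level, centred between the pads at (320,320). Next I check the tool's tilt and the packer's offset.

Run:
```python
from fit import *
s=status.read_state(); M=R.from_rotvec(s['tcp_rot']).as_matrix(); print(M.round(4),s['q'].round(4))
p=cam('wrist')
for h in(0,.005,.008): print(h,proj(p,s['tool_pos']+M@[0,0,-h])[0])
for z in(-.008,-.006,-.004):   # packer top-face height in tool coords; corners of top face
    T=p['T']; o,d=ray(p,[[239,262],[402,262],[396,387],[246,387]])
    oo=M.T@(o-s['tool_pos']); dd=d@M; print(z,(oo+dd*((z-oo[2])/dd[:,2])[:,None]).round(4).tolist())
```

```text
[[-0.8358  0.549  -0.0036]
 [ 0.5491  0.8358 -0.0014]
 [ 0.0023 -0.0031 -1.    ]] [ 0.3547  0.0032  2.1206 -0.      1.0216 -0.6349]
0 [327.4719783  321.01025293]
0.005 [327.69332563 327.68661067]
0.008 [327.83259501 331.88959546]
-0.008 [[0.0263, -0.0299, -0.008], [0.0263, 0.0247, -0.008], [-0.0233, 0.0255, -0.008], [-0.0233, -0.0303, -0.008]]
-0.006 [[0.0256, -0.0303, -0.006], [0.0256, 0.0251, -0.006], [-0.0248, 0.0259, -0.006], [-0.0248, -0.0307, -0.006]]
-0.004 [[0.0248, -0.0307, -0.004], [0.0248, 0.0255, -0.004], [-0.0263, 0.0263, -0.004], [-0.0263, -0.0311, -0.004]]
```

Run:
```python
from fit import *
s=status.read_state(); p=cam('wrist'); s2=status.read_state()
print(np.array(p['mount']).round(4)); print(p['T'][:3,3]-s['tool_pos'],s['tool_pos']-s2['tool_pos'],s['tcp_rot']-s2['tcp_rot'])
Ti=np.linalg.inv(np.array(p['mount'])); print(Ti@[0,0,0,1])
```

```text
[[-2.000e-04  9.540e-01  2.998e-01  7.700e-02]
 [ 1.000e+00 -0.000e+00  7.000e-04 -2.700e-03]
 [ 7.000e-04  2.998e-01 -9.540e-01 -1.430e-01]
 [ 0.000e+00  0.000e+00  0.000e+00  1.000e+00]]
[-0.06526088  0.0402243   0.14322158] [-1.75413111e-04 -6.25879067e-05 -1.45871837e-05] [1.08643746e-04 6.05122553e-05 8.38649093e-05]
[ 0.00281435 -0.03056343 -0.15952226  1.        ]
```

Run:
```python
from fit import *
s=status.read_state(); p=cam('wrist'); g=[d for d in masks_of(p,'packer') if 165<p['color'][d['mask']].mean(0)[2]<195]
for d in g:
    print(d['bbox'],fit([(p,d['mask'])],'packer',(.34,.208),yaws=[.1664]))
    m=np.array(p['mount']).copy(); m[:3,3]=[.074,.001,-.143]
    W=np.eye(4); W[:3,:3]=R.from_rotvec(s['tcp_rot']).as_matrix(); W[:3,3]=s['tool_pos']; p['T']=W@m
    print('oldmount',fit([(p,d['mask'])],'packer',(.34,.208),yaws=[.1664]))
```

```text
[184.0, 2.0, 318.2, 139.6] (array([0.3406146 , 0.20846189, 0.16511325]), np.float64(0.0037654483134233396))
oldmount (array([0.34511107, 0.20990854, 0.16455549]), np.float64(0.003803120366094303))
```

The reported TCP shifted about 3–4 mm relative to the camera mount when the fingers closed. The mount compensates, because the grey plate refits to within 0.3 mm. I therefore treat the camera as the reference and check the held packer again above its target.

Request:
drive_tool:
  rows:
    - [0, 0, 0, -0.035, -0.0167, 0, 0.55]
    - [0, 0, 0, -0.035, -0.0167, 0, 0.55]
    - [0, 0, 0, -0.035, -0.0167, 0, 0.55]
    - [0, 0, 0, -0.035, -0.0167, 0, 0.55]
    - [0, 0, 0, -0.035, -0.0167, 0, 0.55]
    - [0, 0, 0, -0.035, -0.0167, 0, 0.55]
    - [0, 0, 0, -0.035, -0.0167, 0, 0.55]
    - [0, 0, 0, -0.035, -0.0167, 0, 0.55]

```text
time: 9.2
tool_pos: [0.6055, -0.076, 0.1181]
tcp_rot: [-0.9, -3.008, 0.0]
wrist_force: [-0.4, 1.1, -1.7]
width: 0.632
grip_force: 43.7
```

Request:
drive_tool:
  rows:
    - [0, 0, 0, -0.035, -0.0167, 0, 0.55]
    - [0, 0, 6.75, 0, 0, 0, 0.55]
    - [0, 0, 6.75, 0, 0, 0, 0.55]
    - [0, 0, 6.75, 0, 0, 0, 0.55]
    - [0, 0, 6.75, 0, 0, 0, 0.55]
    - [0, 0, 6.75, 0, 0, 0, 0.55]
    - [0, 0, 6.75, 0, 0, 0, 0.55]
    - [0, 0, 6.75, 0, 0, 0, 0.55]

```text
time: 9.87
tool_pos: [0.6248, -0.1073, 0.1179]
tcp_rot: [-2.037, -2.389, 0.002]
wrist_force: [0.5, -0.0, -2.8]
width: 0.633
grip_force: 43.7
```

Request:
drive_tool:
  rows:
    - [0, 0, 6.75, 0, 0, 0, 0.55]
    - [0, 0, 0, 0, 0, 0.03, 0.55]
    - [0, 0, 0, 0, 0, 0.03, 0.55]
    - [0, 0, 0, 0, 0, 0.03, 0.55]
    - [0, 0, 0, 0, 0, 0, 0.55]
    - [0, 0, 0, 0, 0, 0, 0.55]
    - [0, 0, 0, 0, 0, 0, 0.55]

```text
time: 10.45
tool_pos: [0.626, -0.1075, 0.0299]
tcp_rot: [2.168, 2.273, 0.0]
wrist_force: [1.4, -0.2, -2.0]
width: 0.636
grip_force: 43.9
```

```bash
cat > st.py <<'E'
from fit import *
Mid=np.array([.6230,-.0452]); U=np.array([.0455,-.999]); N=np.array([.999,.0455]); TH=-1.5253
def state():
    s=status.read_state(); M=R.from_rotvec(s['tcp_rot']).as_matrix()
    print('pos',s['tool_pos'].round(4),'phi',round(float(np.degrees(np.arctan2(M[1,0],M[0,0]))),2),'tilt deg: toolx',(np.degrees(M[2,0])).round(2),'tooly',np.degrees(M[2,1]).round(2),'w',round(s['width'],3),'F',s['wrist_force'].round(1),'g',round(s['grip_force'],1))
    return s,M
def totool(M,d,): print('shift tool',(M.T@np.r_[d,0][:3]).round(4))
E
python3 - <<'E'
from st import *
s,M=state(); p=cam('wrist'); print(np.array(p['mount'])[:3,3].round(4))
for d in masks_of(p,'packer'):
    if p['color'][d['mask']].mean(0)[2]<120:
        print(d['score'],d['bbox'])
        for dz in(.02,.025,.03,.035,.04):
            f,c=fit([(p,d['mask'])],'packer',s['tool_pos'],dz=dz,yaws=[M[1,0] and np.arctan2(M[1,0],M[0,0])]); print(dz,f.round(4),round(c,4))
            t=Mid+.0625*U; totool(M,t-f[:2])
        break
E
```

```text
pos [ 0.626  -0.1075  0.0299] phi 92.7 tilt deg: toolx -0.01 tooly 0.02 w 0.636 F [ 1.4 -0.2 -2. ] g 43.9
[ 0.0746 -0.0019 -0.143 ]
0.65 [237.6, 254.5, 402.6, 392.9]
0.02 [ 0.6245 -0.1126  1.6178] 0.0413
shift tool [0.0049 0.0016 0.    ]
0.025 [ 0.6242 -0.1103  1.6182] 0.0042
shift tool [0.0026 0.0017 0.    ]
0.03 [ 0.6241 -0.108   1.6168] 0.0368
shift tool [0.0003 0.0018 0.    ]
0.035 [ 0.6236 -0.1065  1.6175] 0.1112
shift tool [-0.0013  0.0022  0.    ]
0.04 [ 0.6237 -0.1047  1.6174] 0.1953
shift tool [-0.003  0.002  0.   ]
```

Request:
drive_tool:
  rows:
    - [0, 0, 0, 0.0026, 0.0017, 0, 0.55]
    - [0, 0, 0, 0, 0, 0.01, 0.55]
    - [0, 0, 0, 0, 0, 0.01, 0.55]
    - [0, 0, 0, 0, 0, 0, 0.55]
    - [0, 0, 0, 0, 0, 0, 0.55]

```text
time: 10.97
tool_pos: [0.6254, -0.1043, 0.0077]
tcp_rot: [-2.167, -2.271, 0.003]
wrist_force: [-0.2, 0.4, -2.0]
width: 0.635
grip_force: 43.9
```

Request:
drive_tool:
  rows:
    - [0, 0, 0, 0, 0, 0.002, 0.55]
    - [0, 0, 0, 0, 0, 0.001, 0.55]
    - [0, 0, 0, 0, 0, 0, 0.55]

```text
time: 11.22
tool_pos: [0.6269, -0.1047, 0.0061]
tcp_rot: [-2.168, -2.273, 0.0]
wrist_force: [0.1, 0.1, -1.7]
width: 0.631
grip_force: 43.9
```

Request:
drive_tool:
  rows:
    - [0, 0, 0, 0, 0, 0.001, 0.55]
    - [0, 0, 0, 0, 0, 0.001, 0.55]
    - [0, 0, 0, 0, 0, 0, 0.55]

```text
time: 11.47
tool_pos: [0.6269, -0.1047, 0.0042]
tcp_rot: [-2.169, -2.273, -0.0]
wrist_force: [-0.3, 1.0, -2.3]
width: 0.633
grip_force: 43.9
```

Run:
```python
from st import *
s,M=state(); p=cam('wrist'); print(np.array(p['mount'])[:3,3].round(4))
for d in masks_of(p,'packer'):
    if p['color'][d['mask']].mean(0)[2]<120:
        for dz in(0,.002,.004):
            f,c=fit([(p,d['mask'])],'packer',s['tool_pos'],dz=dz,yaws=[np.arctan2(M[1,0],M[0,0])]); print(dz,f.round(4),round(c,4))
            t=Mid+.0625*U; totool(M,t-f[:2])
        break
```

```text
pos [ 0.6269 -0.1047  0.0042] phi 92.69 tilt deg: toolx 0.0 tooly -0.0 w 0.633 F [-0.3  1.  -2.3] g 43.9
[ 0.0746 -0.0019 -0.143 ]
0 [ 0.6251 -0.1073  1.6154] 0.0048
shift tool [-0.0004  0.0007 -0.    ]
0.002 [ 0.6251 -0.1063  1.6176] 0.0113
shift tool [-0.0014  0.0007 -0.    ]
0.004 [ 0.6251 -0.1052  1.6172] 0.0308
shift tool [-0.0024  0.0007 -0.    ]
```

Request:
drive_tool:
  rows:
    - [0, 0, 0, 0, 0.0007, 0.001, 0.55]
    - [0, 0, 0, 0, 0, 0.001, 0.55]
    - [0, 0, 0, 0, 0, 0, 0.55]

```text
time: 11.82
tool_pos: [0.628, -0.1047, 0.0024]
tcp_rot: [2.168, 2.273, 0.0]
wrist_force: [0.6, -0.1, -2.3]
width: 0.636
grip_force: 43.9
```

Request:
drive_tool:
  rows:
    - [0, 0, 0, 0, 0, 0.0007, 0.55]
    - [0, 0, 0, 0, 0, 0, 0.55]

```text
time: 11.98
tool_pos: [0.628, -0.1047, 0.0024]
tcp_rot: [2.168, 2.273, 0.001]
wrist_force: [-2.4, -0.0, 3.5]
width: 0.632
grip_force: 44.5
```

Contact. I release, rise and check.

Request:
drive_tool:
  rows:
    - [0, 0, 0, 0, 0, 0, 0.68]
    - [0, 0, 0, 0, 0, 0, 0.75]
    - [0, 0, 0, 0, 0, 0, 0.85]
    - [0, 0, 0, 0, 0, 0, 0.85]
    - [0, 0, 0, 0, 0, -0.02, 0.85]
    - [0, 0, 0, 0, 0, -0.04, 0.85]
    - [0, 0, 0, 0, 0, -0.04, 0.85]
    - [0, 0, 0, 0, 0, -0.04, 0.85]

```text
time: 12.65
tool_pos: [0.6269, -0.1045, 0.1422]
tcp_rot: [-2.167, -2.272, 0.002]
wrist_force: [0.4, 0.6, 0.2]
width: 0.85
grip_force: 0.0
```

Request:
drive_tool:
  rows:
    - [0, 0, 0, 0, 0, -0.04, 1]
    - [0, 0, 0, 0, 0, 0, 1]
    - [0, 0, 0, 0, 0, 0, 1]

```text
time: 12.9
tool_pos: [0.6305, -0.1052, 0.1862]
tcp_rot: [2.163, 2.268, 0.007]
wrist_force: [-0.4, 1.0, -1.6]
width: 0.997
grip_force: 0.0
```

Run:
```python
from st import *
s,M=state(); p=cam('wrist'); print(np.array(p['mount'])[:3,3].round(4)); save(p,'w5.png')
for d in masks_of(p,'packer'):
    if p['color'][d['mask']].mean(0)[2]<120:
        f,c=fit([(p,d['mask'])],'packer',s['tool_pos'],yaws=[1.6]); print(d['bbox'],f.round(4),round(c,4)); t=Mid+.0625*U; print('off',t-f[:2]); break
for d in masks_of(p,'vblock_green')[:2]:
    print(d['bbox'],fit([(p,d['mask'])],'vblock',(.4246,-.1917),yaws=[-.02]))
```

```text
pos [ 0.6305 -0.1052  0.1862] phi 92.7 tilt deg: toolx -0.12 tooly 0.47 w 0.997 F [-0.4  1.  -1.6] g 0.0
[ 0.0746 -0.0019 -0.143 ]
[276.6, 173.2, 352.5, 240.2] [ 0.6257 -0.1057  1.6165] 0.0081
off [ 0.00012006 -0.00190945]
[23.7, 266.4, 96.2, 348.6] (array([ 0.42451289, -0.19244757, -0.03288845]), np.float64(0.004657991493313823))
```

Request:
drive_tool:
  rows:
    - [0, 0, 0, -0.0125, -0.035, 0, 1]
    - [0, 0, 0, -0.0125, -0.035, 0, 1]
    - [0, 0, 0, -0.0125, -0.035, 0, 1]
    - [0, 0, 0, -0.0125, -0.035, 0, 1]
    - [0, 0, 0, -0.0125, -0.035, 0, 1]
    - [0, 0, 0, -0.0125, -0.035, 0, 1]
    - [0, 0, 0, 0, 0, 0, 1]

```text
time: 13.63
tool_pos: [0.4142, -0.1895, 0.178]
tcp_rot: [-2.166, -2.264, 0.007]
wrist_force: [-0.5, 0.8, -0.5]
width: 0.997
grip_force: 0.0
```

Request:
drive_tool:
  rows:
    - [0, 0, -7.1, 0, 0, 0, 1]
    - [0, 0, -7.1, 0, 0, 0, 1]
    - [0, 0, -7.1, 0, 0, 0, 1]
    - [0, 0, -7.1, 0, 0, 0, 1]
    - [0, 0, -7.1, 0, 0, 0, 1]
    - [0, 0, -7.1, 0, 0, 0, 1]
    - [0, 0, -7.1, 0, 0, 0, 1]
    - [0, 0, -7.1, 0, 0, 0, 1]

```text
time: 14.3
tool_pos: [0.4204, -0.1887, 0.1792]
tcp_rot: [-0.816, -3.029, -0.002]
wrist_force: [0.2, -0.0, 0.4]
width: 0.997
grip_force: 0.0
```

Request:
drive_tool:
  rows:
    - [0, 0, -7.1, 0, 0, 0, 1]
    - [0, 0, -7.1, 0, 0, 0, 1]
    - [0, 0, -7.1, 0, 0, 0, 1]
    - [0, 0, -7.1, 0, 0, 0, 1]
    - [0, 0, 0, 0, 0, 0, 1]
    - [0, 0, 0, 0, 0, 0, 1]

```text
time: 14.8
tool_pos: [0.4206, -0.1888, 0.1798]
tcp_rot: [-0.063, -3.138, -0.002]
wrist_force: [-0.0, 0.3, 0.1]
width: 1.002
grip_force: 0.0
```

Run:
```python
from st import *
s,M=state(); p=cam('wrist'); print(np.array(p['mount'])[:3,3].round(4)); save(p,'w6.png')
for d in masks_of(p,'vblock_green')[:2]:
    f,c=fit([(p,d['mask'])],'vblock',(.4246,-.1917),yaws=[-.02]); print(d['score'],d['bbox'],f,c)
    totool(M,f[:2]-s['tool_pos'][:2])
```

```text
pos [ 0.4206 -0.1888  0.1798] phi 177.71 tilt deg: toolx 0.17 tooly 0.09 w 1.002 F [-0.   0.3  0.1] g 0.0
[ 0.0783 -0.0021 -0.143 ]
0.82 [282.2, 197.4, 359.0, 254.5] [ 0.42503256 -0.19244883 -0.02185959] 0.004424241000314823
shift tool [-0.0045 -0.0035 -0.    ]
```

```bash
cat >> st.py <<'E'
M0=np.array([.0742,.0010,-.143])
def mid(p): # true finger midpoint in tool coords and in world
    d=np.array(p['mount'])[:3,3]-M0; return d
def goal(p,s,M,xy): # tool shift bringing the true finger midpoint over xy
    d=mid(p); w=s['tool_pos']+M@d; print('fingers at',w.round(4),'shift',(M.T@np.r_[np.array(xy)-w[:2],0]).round(4))
E
python3 - <<'E'
import cv2
g=lambda n:cv2.cvtColor(cv2.imread(f'pics/{n}.png'),cv2.COLOR_BGR2GRAY)
a=g('w2')
for n in('w1','w5','w6'):
    b=g(n)
    for x0,x1,y0,y1 in((130,198,312,400),(442,510,312,400)):
        t=a[y0:y1,x0:x1]; r=cv2.matchTemplate(b[y0-15:y1+15,x0-15:x1+15],t,cv2.TM_CCOEFF_NORMED); _,v,_,l=cv2.minMaxLoc(r); print(n,round(v,3),l[0]-15,l[1]-15)
E
```

```text
w1 0.936 0 0
w1 0.911 0 0
w5 0.948 0 0
w5 0.9 0 0
w6 0.81 1 -1
w6 0.874 0 0
```

The fingers are fixed in the picture, so the true finger midpoint follows from the mount reading. I correct with that and descend on the green block.

Request:
drive_tool:
  rows:
    - [0, 0, -1, 0, 0, 0, 1]
    - [0, 0, 0, -0.0085, -0.0005, 0, 1]
    - [0, 0, 0, 0, 0, 0.035, 1]
    - [0, 0, 0, 0, 0, 0.035, 1]
    - [0, 0, 0, 0, 0, 0.035, 1]
    - [0, 0, 0, 0, 0, 0.015, 1]
    - [0, 0, 0, 0, 0, 0, 1]
    - [0, 0, 0, 0, 0, 0, 1]

```text
time: 15.57
tool_pos: [0.4297, -0.1898, 0.0609]
tcp_rot: [-0.031, -3.14, -0.002]
wrist_force: [0.3, -0.8, 0.6]
width: 1.0
grip_force: 0.0
```

Run:
```python
from st import *
s,M=state(); p=cam('wrist'); print(np.array(p['mount'])[:3,3].round(4))
goal(p,s,M,(.425,-.1924))
for d in masks_of(p,'vblock_green')[:1]:
    f,c=fit([(p,d['mask'])],'vblock',(.425,-.1924),yaws=[-.02]); print(d['score'],d['bbox'],f,c); goal(p,s,M,f[:2])
```

```text
pos [ 0.4297 -0.1898  0.0609] phi 178.87 tilt deg: toolx 0.11 tooly 0.06 w 1.0 F [ 0.3 -0.8  0.6] g 0.0
[ 0.0784 -0.0021 -0.143 ]
fingers at [ 0.4254 -0.1928  0.0609] shift [0.0004 0.0004 0.    ]
0.82 [258.9, 229.3, 385.4, 326.1] [ 0.42518725 -0.19209057 -0.02015884] 0.0032719618266067595
fingers at [ 0.4254 -0.1928  0.0609] shift [0.0003 0.0007 0.    ]
```

Request:
drive_tool:
  rows:
    - [0, 0, 0, 0, 0.0006, 0.03, 1]
    - [0, 0, 0, 0, 0, 0.02, 1]
    - [0, 0, 0, 0, 0, 0.006, 1]
    - [0, 0, 0, 0, 0, 0, 0.8]
    - [0, 0, 0, 0, 0, 0, 0.65]
    - [0, 0, 0, 0, 0, 0, 0.55]
    - [0, 0, 0, 0, 0, 0, 0.5]
    - [0, 0, 0, 0, 0, 0, 0.5]
  force: 50

```text
time: 16.33
tool_pos: [0.4319, -0.1903, 0.0077]
tcp_rot: [0.03, 3.138, -0.003]
wrist_force: [-0.6, 0.6, 6.9]
width: 0.578
grip_force: 53.5
```

Request:
drive_tool:
  rows:
    - [0, 0, 0, 0, 0, 0, 0.5]
    - [0, 0, 0, 0, 0, 0, 0.5]
    - [0, 0, 0, 0, 0, -0.03, 0.5]
    - [0, 0, 0, 0, 0, -0.04, 0.5]
    - [0, 0, 0, 0, 0, -0.04, 0.5]
    - [0, 0, 0, 0, 0, 0, 0.5]
    - [0, 0, 0, 0, 0, 0, 0.5]

```text
time: 16.92
tool_pos: [0.4323, -0.1907, 0.1189]
tcp_rot: [0.03, 3.135, -0.005]
wrist_force: [0.7, -0.3, -3.8]
width: 0.58
grip_force: 54.5
```

Run:
```python
from st import *
s,M=state(); p=cam('wrist'); print(np.array(p['mount'])[:3,3].round(4)); save(p,'w7.png')
t=Mid+.0625*U; goal(p,s,M,t)
for d in masks_of(p,'vblock_green')[:1]:
  for dz in(.1,.105,.11,.115):
    f,c=fit([(p,d['mask'])],'vblock',(.425,-.1924),dz=dz,yaws=[-.02]); print(dz,d['bbox'],f,c)
```

```text
pos [ 0.4323 -0.1907  0.1189] phi 178.9 tilt deg: toolx -0.39 tooly -0.19 w 0.58 F [ 0.7 -0.3 -3.8] g 54.5
[ 0.0784 -0.0021 -0.143 ]
fingers at [ 0.4281 -0.1937  0.1189] shift [-0.196   0.0899  0.001 ]
0.1 [232.8, 260.5, 413.4, 404.0] [ 0.4313827  -0.19253888 -0.02575284] 0.12497824701960585
0.105 [232.8, 260.5, 413.4, 404.0] [ 0.42903144 -0.19274222 -0.02907585] 0.060845876798212385
0.11 [232.8, 260.5, 413.4, 404.0] [ 0.42647186 -0.19258452 -0.0282766 ] 0.006447965930120659
0.115 [232.8, 260.5, 413.4, 404.0] [ 0.42390854 -0.19266083 -0.02881803] 0.03477238506623501
```

Request:
drive_tool:
  rows:
    - [0, 0, 0, -0.0327, 0.015, 0, 0.5]
    - [0, 0, 0, -0.0327, 0.015, 0, 0.5]
    - [0, 0, 0, -0.0327, 0.015, 0, 0.5]
    - [0, 0, 0, -0.0327, 0.015, 0, 0.5]
    - [0, 0, 0, -0.0327, 0.015, 0, 0.5]
    - [0, 0, 0, -0.0327, 0.015, 0, 0.5]

```text
time: 17.52
tool_pos: [0.6267, -0.1019, 0.1117]
tcp_rot: [-0.03, -3.135, -0.002]
wrist_force: [-0.8, -1.4, -3.4]
width: 0.579
grip_force: 54.3
```

Request:
drive_tool:
  rows:
    - [0, 0, 7.1, 0, 0, 0, 0.5]
    - [0, 0, 7.1, 0, 0, 0, 0.5]
    - [0, 0, 7.1, 0, 0, 0, 0.5]
    - [0, 0, 7.1, 0, 0, 0, 0.5]
    - [0, 0, 7.1, 0, 0, 0, 0.5]
    - [0, 0, 7.1, 0, 0, 0, 0.5]
    - [0, 0, 7.1, 0, 0, 0, 0.5]
    - [0, 0, 7.1, 0, 0, 0, 0.5]

```text
time: 18.18
tool_pos: [0.6252, -0.1028, 0.1115]
tcp_rot: [-1.526, -2.739, 0.003]
wrist_force: [0.0, -0.0, -3.7]
width: 0.581
grip_force: 54.2
```

Request:
drive_tool:
  rows:
    - [0, 0, 7.1, 0, 0, 0, 0.5]
    - [0, 0, 7.1, 0, 0, 0, 0.5]
    - [0, 0, 7.1, 0, 0, 0, 0.5]
    - [0, 0, 7.1, 0, 0, 0, 0.5]
    - [0, 0, 1.1, 0, 0, 0, 0.5]
    - [0, 0, 0, 0, 0, 0.035, 0.5]
    - [0, 0, 0, 0, 0, 0.03, 0.5]
    - [0, 0, 0, 0, 0, 0, 0.5]

```text
time: 18.85
tool_pos: [0.6203, -0.1018, 0.0416]
tcp_rot: [-2.158, -2.264, 0.014]
wrist_force: [-2.5, 1.7, -5.3]
width: 0.575
grip_force: 54.3
```

Request:
drive_tool:
  rows:
    - [0, 0, 0, 0, 0, 0.005, 0.5]
    - [0, 0, 0, 0, 0, 0, 0.5]
    - [0, 0, 0, 0, 0, 0, 0.5]

```text
time: 19.1
tool_pos: [0.6288, -0.1035, 0.0466]
tcp_rot: [2.169, 2.271, 0.001]
wrist_force: [0.4, -1.3, -3.2]
width: 0.579
grip_force: 54.4
```

```bash
cat >> st.py <<'E'
def held(name,model,drop,t,yaw):
    s,M=state(); p=cam('wrist'); m=mid(p); w=s['tool_pos']+M@m; dz=s['tool_pos'][2]-drop
    for d in masks_of(p,name)[:1]:
        f,c=fit([(p,d['mask'])],model,w,dz=dz,yaws=[yaw]); print('dz',round(dz,4),f.round(4),round(c,4)); print('yaw err deg',np.degrees(yaw-f[2]).round(2)); totool(M,np.array(t)-f[:2])
    return s,M,p
E
python3 - <<'E'
from st import *
held('vblock_green','vblock',.0078,Mid+.0625*U,TH+np.pi)
E
```

```text
pos [ 0.6288 -0.1035  0.0466] phi 92.64 tilt deg: toolx -0.02 tooly 0.09 w 0.579 F [ 0.4 -1.3 -3.2] g 54.4
```

Run:
```python
from st import *
for n in('vblock_green','vblock_blue'): print(n); s,M,p=held(n,'vblock',.0078,Mid+.0625*U,TH+np.pi)
goal(p,s,M,Mid+.0625*U); save(p,'w8.png')
```

```text
vblock_green
pos [ 0.6295 -0.1036  0.0477] phi 92.63 tilt deg: toolx -0.05 tooly 0.2 w 0.579 F [ 0.9  0.3 -3.4] g 54.4
dz 0.0399 [ 0.6274 -0.1013  1.6122] 0.0039
yaw err deg 0.23
shift tool [-0.0062 -0.0019 -0.    ]
vblock_blue
pos [ 0.6292 -0.1036  0.0475] phi 92.62 tilt deg: toolx -0.04 tooly 0.17 w 0.576 F [ 0.1 -0.  -3.4] g 54.4
fingers at [ 0.6263 -0.1033  0.0475] shift [-0.0044 -0.0006  0.    ]
```

View pics/w8.png

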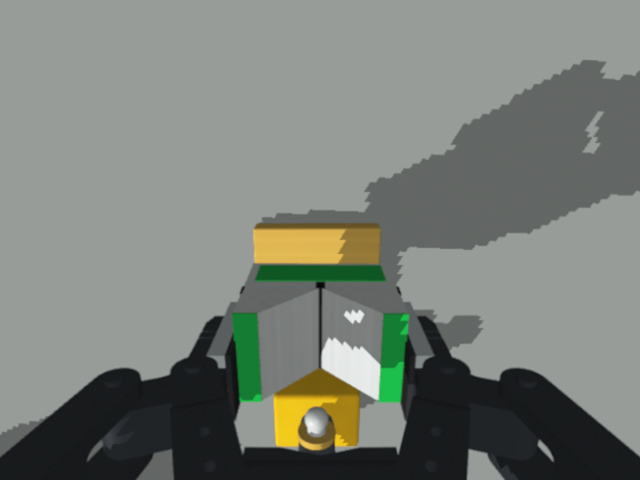

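The block is held square above the packer, with the groove in line with the yellow stop's pin. I correct the offset and lower.

Request:
drive_tool:
  rows:
    - [0, 0, -0.2, 0, 0, 0, 0.5]
    - [0, 0, 0, -0.0062, -0.0019, 0, 0.5]
    - [0, 0, 0, 0, 0, 0.01, 0.5]
    - [0, 0, 0, 0, 0, 0.01, 0.5]
    - [0, 0, 0, 0, 0, 0.004, 0.5]
    - [0, 0, 0, 0, 0, 0, 0.5]
    - [0, 0, 0, 0, 0, 0, 0.5]
    - [0, 0, 0, 0, 0, 0, 0.5]

```text
time: 20.07
tool_pos: [0.6262, -0.1095, 0.0213]
tcp_rot: [-2.166, -2.275, 0.0]
wrist_force: [-0.3, 0.5, -3.8]
width: 0.576
grip_force: 54.5
```

Run:
```python
from st import *
s,M,p=held('vblock_green','vblock',.0078,Mid+.0625*U,TH+np.pi); goal(p,s,M,Mid+.0625*U)
```

```text
pos [ 0.6262 -0.1095  0.0213] phi 92.8 tilt deg: toolx 0.01 tooly -0.02 w 0.576 F [-0.3  0.5 -3.8] g 54.5
dz 0.0135 [ 0.6242 -0.1071  1.6142] 0.0028
yaw err deg 0.12
shift tool [-0.0006  0.0016 -0.    ]
fingers at [ 0.6233 -0.1092  0.0213] shift [ 0.0014  0.0027 -0.    ]
```

Request:
drive_tool:
  rows:
    - [0, 0, 0, -0.0006, 0.0016, 0, 0.5]
    - [0, 0, 0, 0, 0, 0.0015, 0.5]
    - [0, 0, 0, 0, 0, 0.001, 0.5]
    - [0, 0, 0, 0, 0, 0, 0.5]

```text
time: 20.5
tool_pos: [0.6278, -0.11, 0.0189]
tcp_rot: [-2.166, -2.275, 0.0]
wrist_force: [-0.4, -0.1, -3.3]
width: 0.577
grip_force: 54.5
```

Request:
drive_tool:
  rows:
    - [0, 0, 0, 0, 0, 0.001, 0.5]
    - [0, 0, 0, 0, 0, 0, 0.5]

```text
time: 20.67
tool_pos: [0.6276, -0.11, 0.0178]
tcp_rot: [-2.166, -2.275, 0.0]
wrist_force: [-0.9, 0.6, -3.9]
width: 0.579
grip_force: 54.5
```

Request:
drive_tool:
  rows:
    - [0, 0, 0, 0, 0, 0.0007, 0.5]
    - [0, 0, 0, 0, 0, 0, 0.5]

```text
time: 20.83
tool_pos: [0.6278, -0.1101, 0.0177]
tcp_rot: [-2.166, -2.275, 0.0]
wrist_force: [-2.0, 0.3, -0.3]
width: 0.575
grip_force: 54.9
```

Request:
drive_tool:
  rows:
    - [0, 0, 0, 0, 0, 0.0005, 0.5]
    - [0, 0, 0, 0, 0, 0, 0.5]

```text
time: 21.0
tool_pos: [0.6278, -0.1101, 0.0177]
tcp_rot: [-2.166, -2.275, 0.0]
wrist_force: [-4.3, 0.7, 4.7]
width: 0.578
grip_force: 55.4
```

Request:
drive_tool:
  rows:
    - [0, 0, 0, 0, 0, 0, 0.62]
    - [0, 0, 0, 0, 0, 0, 0.7]
    - [0, 0, 0, 0, 0, 0, 0.8]
    - [0, 0, 0, 0, 0, 0, 0.8]
    - [0, 0, 0, 0, 0, -0.03, 0.8]
    - [0, 0, 0, 0, 0, -0.04, 0.8]
    - [0, 0, 0, 0, 0, -0.04, 0.8]
    - [0, 0, 0, 0, 0, -0.04, 0.8]

```text
time: 21.67
tool_pos: [0.6274, -0.11, 0.1679]
tcp_rot: [-2.166, -2.274, 0.001]
wrist_force: [0.8, -0.0, 0.6]
width: 0.803
grip_force: 0.0
```

Request:
drive_tool:
  rows:
    - [0, 0, 0, 0, 0, -0.02, 1]
    - [0, 0, 0, 0, 0, 0, 1]
    - [0, 0, 0, 0, 0, 0, 1]
    - [0, 0, 0, 0, 0, 0, 1]

```text
time: 22.0
tool_pos: [0.6272, -0.1099, 0.1858]
tcp_rot: [-2.166, -2.274, 0.001]
wrist_force: [-0.1, 0.2, 0.2]
width: 0.997
grip_force: 0.0
```

```bash
cat >> st.py <<'E'
def look(p,name,model,x0,yaw,dz=0):
    for d in masks_of(p,name)[:1]:
        f,c=fit([(p,d['mask'])],model,x0,dz=dz,yaws=[yaw]); print(name,round(d['score'],2),f.round(4),round(c,4)); return f
E
python3 - <<'E'
from st import *
s,M=state(); p=cam('wrist'); save(p,'w9.png'); t=Mid+.0625*U
f=look(p,'vblock_green','vblock',t,TH+np.pi,.01)
if f is not None: print('along,lateral err mm',1e3*(f[:2]-t)@U,1e3*(f[:2]-t)@N)
goal(p,s,M,(.3643,-.3335))
E
```

```text
pos [ 0.6272 -0.1099  0.1858] phi 92.8 tilt deg: toolx 0.02 tooly -0.08 w 0.997 F [-0.1  0.2  0.2] g 0.0
vblock_green 0.83 [ 0.6255 -0.1077  1.6218] 0.0048
along,lateral err mm 0.020933513889232896 -0.3230954651378059
fingers at [ 0.6242 -0.1096  0.1858] shift [-0.2109 -0.2705  0.0003]
```

Request:
drive_tool:
  rows:
    - [0, 0, 0, -0.0234, -0.03, 0, 1]
    - [0, 0, 0, -0.0234, -0.03, 0, 1]
    - [0, 0, 0, -0.0234, -0.03, 0, 1]
    - [0, 0, 0, -0.0234, -0.03, 0, 1]
    - [0, 0, 0, -0.0234, -0.03, 0, 1]
    - [0, 0, 0, -0.0234, -0.03, 0, 1]
    - [0, 0, 0, -0.0234, -0.03, 0, 1]
    - [0, 0, 0, -0.0234, -0.03, 0, 1]

```text
time: 22.77
tool_pos: [0.3948, -0.3088, 0.1848]
tcp_rot: [-2.164, -2.273, 0.0]
wrist_force: [0.6, -0.4, 0.5]
width: 0.998
grip_force: 0.0
```

Request:
drive_tool:
  rows:
    - [0, 0, 0, -0.0234, -0.03, 0, 1]
    - [0, 0, -6.7, 0, 0, 0, 1]
    - [0, 0, -6.7, 0, 0, 0, 1]
    - [0, 0, -6.7, 0, 0, 0, 1]
    - [0, 0, -6.7, 0, 0, 0, 1]
    - [0, 0, -6.7, 0, 0, 0, 1]
    - [0, 0, -6.7, 0, 0, 0, 1]
    - [0, 0, -6.7, 0, 0, 0, 1]

```text
time: 23.43
tool_pos: [0.3674, -0.3328, 0.1847]
tcp_rot: [-1.073, -2.949, -0.003]
wrist_force: [0.3, -0.2, 0.7]
width: 0.998
grip_force: 0.0
```

Request:
drive_tool:
  rows:
    - [0, 0, -6.7, 0, 0, 0, 1]
    - [0, 0, -6.7, 0, 0, 0, 1]
    - [0, 0, -6.7, 0, 0, 0, 1]
    - [0, 0, -6.3, 0, 0, 0, 1]
    - [0, 0, 0, 0, 0, 0.03, 1]
    - [0, 0, 0, 0, 0, 0.03, 1]
    - [0, 0, 0, 0, 0, 0, 1]
    - [0, 0, 0, 0, 0, 0, 1]

```text
time: 24.1
tool_pos: [0.3663, -0.3314, 0.1237]
tcp_rot: [-0.379, -3.112, -0.008]
wrist_force: [-0.1, -0.4, 0.6]
width: 1.003
grip_force: 0.0
```

Run:
```python
from st import *
s,M=state(); p=cam('wrist')
f=look(p,'vblock_blue','vblock',(.3643,-.3335),-.242)
if f is not None: goal(p,s,M,f[:2]); print('want phi',180+np.degrees(f[2]))
```

```text
pos [ 0.3663 -0.3314  0.1237] phi 166.1 tilt deg: toolx 0.39 tooly 0.24 w 1.003 F [-0.1 -0.4  0.6] g 0.0
vblock_blue 0.61 [ 0.3649 -0.3334 -0.2498] 0.0034
fingers at [ 0.3619 -0.3338  0.1238] shift [-0.0028  0.0011 -0.    ]
want phi 165.68749627443634
```

Request:
drive_tool:
  rows:
    - [0, 0, 0.4, 0, 0, 0, 1]
    - [0, 0, 0, -0.0028, 0.0011, 0, 1]
    - [0, 0, 0, 0, 0, 0.03, 1]
    - [0, 0, 0, 0, 0, 0.03, 1]
    - [0, 0, 0, 0, 0, 0, 1]
    - [0, 0, 0, 0, 0, 0, 1]

```text
time: 24.7
tool_pos: [0.3707, -0.3324, 0.0664]
tcp_rot: [-0.391, -3.115, -0.003]
wrist_force: [-0.3, 0.6, 0.5]
width: 1.001
grip_force: 0.0
```

Run:
```python
from st import *
s,M=state(); p=cam('wrist')
f=look(p,'vblock_blue','vblock',(.3649,-.3334),-.2498)
goal(p,s,M,(.3649,-.3334))
if f is not None: goal(p,s,M,f[:2])
```

```text
pos [ 0.3707 -0.3324  0.0664] phi 165.7 tilt deg: toolx 0.15 tooly 0.09 w 1.001 F [-0.3  0.6  0.5] g 0.0
vblock_blue 0.59 [ 0.3649 -0.3333 -0.2541] 0.0031
fingers at [ 0.3663 -0.3348  0.0664] shift [0.0017 0.001  0.    ]
fingers at [ 0.3663 -0.3348  0.0664] shift [0.0017 0.0011 0.    ]
```

Request:
drive_tool:
  rows:
    - [0, 0, 0, 0.0017, 0.001, 0.03, 1]
    - [0, 0, 0, 0, 0, 0.025, 1]
    - [0, 0, 0, 0, 0, 0.005, 1]
    - [0, 0, 0, 0, 0, 0, 0.8]
    - [0, 0, 0, 0, 0, 0, 0.65]
    - [0, 0, 0, 0, 0, 0, 0.55]
    - [0, 0, 0, 0, 0, 0, 0.5]
    - [0, 0, 0, 0, 0, 0, 0.5]

```text
time: 25.47
tool_pos: [0.3718, -0.3335, 0.0093]
tcp_rot: [0.391, 3.113, -0.004]
wrist_force: [0.2, 0.2, 7.8]
width: 0.578
grip_force: 53.8
```

Request:
drive_tool:
  rows:
    - [0, 0, 0, 0, 0, 0, 0.5]
    - [0, 0, 0, 0, 0, 0, 0.5]

```text
time: 25.63
tool_pos: [0.3718, -0.3335, 0.0093]
tcp_rot: [0.391, 3.113, -0.004]
wrist_force: [0.4, 0.7, 7.3]
width: 0.58
grip_force: 53.9
```

Request:
drive_tool:
  rows:
    - [0, 0, 0, 0, 0, -0.03, 0.5]
    - [0, 0, 0, 0, 0, -0.04, 0.5]
    - [0, 0, 0, 0, 0, -0.04, 0.5]
    - [0, 0, 0, 0, 0, 0, 0.5]
    - [0, 0, 0, 0, 0, 0, 0.5]

```text
time: 26.05
tool_pos: [0.372, -0.3338, 0.1204]
tcp_rot: [0.39, 3.111, -0.007]
wrist_force: [0.2, -0.1, -3.8]
width: 0.579
grip_force: 54.5
```

Run:
```python
from st import *
s,M=state(); p=cam('wrist')
goal(p,s,M,Mid-.0625*U)
```

```text
pos [ 0.372  -0.3338  0.1204] phi 165.7 tilt deg: toolx -0.37 tooly -0.22 w 0.579 F [ 0.2 -0.1 -3.8] g 54.5
fingers at [ 0.3676 -0.3362  0.1204] shift [-0.1574  0.4049 -0.0005]
```

Request:
drive_tool:
  rows:
    - [0, 0, 0, -0.0131, 0.0337, 0, 0.5]
    - [0, 0, 0, -0.0131, 0.0337, 0, 0.5]
    - [0, 0, 0, -0.0131, 0.0337, 0, 0.5]
    - [0, 0, 0, -0.0131, 0.0337, 0, 0.5]
    - [0, 0, 0, -0.0131, 0.0337, 0, 0.5]
    - [0, 0, 0, -0.0131, 0.0337, 0, 0.5]

```text
time: 26.6
tool_pos: [0.4944, -0.153, 0.1138]
tcp_rot: [-0.391, -3.112, -0.002]
wrist_force: [-0.4, -0.2, -3.9]
width: 0.575
grip_force: 54.5
```

Request:
drive_tool:
  rows:
    - [0, 0, 0, -0.0131, 0.0337, 0, 0.5]
    - [0, 0, 0, -0.0131, 0.0337, 0, 0.5]
    - [0, 0, 0, -0.0131, 0.0337, 0, 0.5]
    - [0, 0, 0, -0.0131, 0.0337, 0, 0.5]
    - [0, 0, 0, -0.0131, 0.0337, 0, 0.5]
    - [0, 0, 0, -0.0131, 0.0337, 0, 0.5]

```text
time: 27.1
tool_pos: [0.6204, 0.0229, 0.1132]
tcp_rot: [-0.39, -3.111, 0.001]
wrist_force: [0.9, -0.2, -3.3]
width: 0.576
grip_force: 54.5
```

Request:
drive_tool:
  rows:
    - [0, 0, 6.65, 0, 0, 0, 0.5]
    - [0, 0, 6.65, 0, 0, 0, 0.5]
    - [0, 0, 6.65, 0, 0, 0, 0.5]
    - [0, 0, 6.65, 0, 0, 0, 0.5]
    - [0, 0, 6.65, 0, 0, 0, 0.5]
    - [0, 0, 6.65, 0, 0, 0, 0.5]
    - [0, 0, 6.65, 0, 0, 0, 0.5]
    - [0, 0, 6.65, 0, 0, 0, 0.5]

```text
time: 27.77
tool_pos: [0.6195, 0.0212, 0.1131]
tcp_rot: [-1.75, -2.603, 0.006]
wrist_force: [1.0, 0.2, -3.4]
width: 0.575
grip_force: 54.8
```

Request:
drive_tool:
  rows:
    - [0, 0, 6.65, 0, 0, 0, 0.5]
    - [0, 0, 6.65, 0, 0, 0, 0.5]
    - [0, 0, 6.65, 0, 0, 0, 0.5]
    - [0, 0, 0, 0, 0, 0.03, 0.5]
    - [0, 0, 0, 0, 0, 0.03, 0.5]
    - [0, 0, 0, 0, 0, 0.01, 0.5]
    - [0, 0, 0, 0, 0, 0, 0.5]
    - [0, 0, 0, 0, 0, 0, 0.5]

```text
time: 28.43
tool_pos: [0.6201, 0.0212, 0.0445]
tcp_rot: [-2.169, -2.268, 0.006]
wrist_force: [-0.0, -0.2, -3.2]
width: 0.574
grip_force: 54.6
```

Run:
```python
from st import *
s,M,p=held('vblock_blue','vblock',.0093,Mid-.0625*U,TH+np.pi); goal(p,s,M,Mid-.0625*U); save(p,'w10.png')
```

```text
pos [0.6201 0.0212 0.0445] phi 92.55 tilt deg: toolx 0.01 tooly -0.31 w 0.574 F [-0.  -0.2 -3.2] g 54.6
dz 0.0352 [0.6182 0.024  1.6179] 0.0031
yaw err deg -0.09
shift tool [-0.0068  0.0017 -0.    ]
fingers at [0.6171 0.0215 0.0445] shift [-0.0044  0.0028 -0.    ]
```

Request:
drive_tool:
  rows:
    - [0, 0, 0, -0.0068, 0.0015, 0, 0.5]
    - [0, 0, 0, 0, 0, 0.015, 0.5]
    - [0, 0, 0, 0, 0, 0.01, 0.5]
    - [0, 0, 0, 0, 0, 0.006, 0.5]
    - [0, 0, 0, 0, 0, 0, 0.5]
    - [0, 0, 0, 0, 0, 0, 0.5]
    - [0, 0, 0, 0, 0, 0, 0.5]

```text
time: 29.12
tool_pos: [0.6245, 0.0144, 0.0164]
tcp_rot: [2.171, 2.27, 0.001]
wrist_force: [-0.1, 0.9, -2.9]
width: 0.578
grip_force: 54.8
```

Run:
```python
from st import *
s,M,p=held('vblock_blue','vblock',.0093,Mid-.0625*U,TH+np.pi)
```

```text
pos [0.6245 0.0144 0.0164] phi 92.55 tilt deg: toolx -0.0 tooly 0.04 w 0.578 F [-0.1  0.9 -2.9] g 54.8
dz 0.0071 [0.6224 0.0173 1.6146] 0.0028
yaw err deg 0.1
shift tool [ 0.0001 -0.0022 -0.    ]
```

Request:
drive_tool:
  rows:
    - [0, 0, 0, 0, -0.0023, 0.001, 0.5]
    - [0, 0, 0, 0, 0, 0.003, 0.5]
    - [0, 0, 0, 0, 0, 0.002, 0.5]
    - [0, 0, 0, 0, 0, 0, 0.5]

```text
time: 29.55
tool_pos: [0.6215, 0.0144, 0.0095]
tcp_rot: [-2.171, -2.27, 0.0]
wrist_force: [-1.4, -0.1, -3.4]
width: 0.582
grip_force: 54.8
```

Request:
drive_tool:
  rows:
    - [0, 0, 0, 0, 0, 0.0007, 0.5]
    - [0, 0, 0, 0, 0, 0, 0.5]

```text
time: 29.72
tool_pos: [0.6216, 0.0144, 0.0094]
tcp_rot: [-2.171, -2.27, 0.0]
wrist_force: [-1.8, 0.5, -1.0]
width: 0.572
grip_force: 55.0
```

Request:
drive_tool:
  rows:
    - [0, 0, 0, 0, 0, 0.0005, 0.5]
    - [0, 0, 0, 0, 0, 0, 0.5]

```text
time: 29.88
tool_pos: [0.6216, 0.0144, 0.0093]
tcp_rot: [-2.171, -2.27, 0.001]
wrist_force: [-3.7, 0.3, 3.9]
width: 0.574
grip_force: 55.6
```

Run:
```python
from st import *
s,M,p=held('vblock_blue','vblock',.0093,Mid-.0625*U,TH+np.pi)
```

```text
pos [0.6216 0.0144 0.0093] phi 92.55 tilt deg: toolx 0.0 tooly -0.03 w 0.574 F [-3.7  0.3  3.9] g 55.6
dz 0.0 [0.6195 0.0172 1.614 ] 0.003
yaw err deg 0.13
shift tool [-0.      0.0006 -0.    ]
```

Request:
drive_tool:
  rows:
    - [0, 0, 0, 0, 0, 0, 0.62]
    - [0, 0, 0, 0, 0, 0, 0.7]
    - [0, 0, 0, 0, 0, 0, 0.8]
    - [0, 0, 0, 0, 0, 0, 0.8]
    - [0, 0, 0, 0, 0, -0.03, 0.8]
    - [0, 0, 0, 0, 0, -0.04, 0.8]
    - [0, 0, 0, 0, 0, -0.04, 0.8]
    - [0, 0, 0, 0, 0, -0.04, 0.8]

```text
time: 30.65
tool_pos: [0.6214, 0.0143, 0.1597]
tcp_rot: [-2.171, -2.27, 0.001]
wrist_force: [0.7, -0.6, -0.6]
width: 0.802
grip_force: 0.0
```

Request:
drive_tool:
  rows:
    - [0, 0, 0, 0, 0, -0.04, 1]
    - [0, 0, 0, 0, 0, 0, 1]
    - [0, 0, 0, 0, 0, 0, 1]
    - [0, 0, 0, 0, 0, 0, 1]

```text
time: 30.98
tool_pos: [0.6217, 0.0143, 0.1987]
tcp_rot: [2.171, 2.27, 0.001]
wrist_force: [0.4, -1.0, -0.6]
width: 0.999
grip_force: 0.0
```

Run:
```python
from st import *
s,M=state(); p=cam('wrist'); save(p,'w11.png')
for n,sg,dz in(('vblock_blue',-1,0),('vblock_green',1,.01)):
    t=Mid+sg*.0625*U; f=look(p,n,'vblock',t,TH+np.pi,dz)
    if f is not None: print('along,lat mm',1e3*(f[:2]-t)@U,1e3*(f[:2]-t)@N,'yaw',np.degrees(f[2]-TH-np.pi))
goal(p,s,M,(.5743,-.3419))
```

```text
pos [0.6217 0.0143 0.1987] phi 92.55 tilt deg: toolx -0.0 tooly 0.03 w 0.999 F [ 0.4 -1.  -0.6] g 0.0
vblock_blue 0.56 [0.6194 0.0174 1.6308] 0.0125
along,lat mm -0.16023410595226395 -0.726500387183138 yaw 0.8302227572802346
vblock_green 0.74 [ 0.626  -0.1081  1.616 ] 0.0023
along,lat mm 0.5078405085458697 0.17063882578157355 yaw -0.015366324563158812
fingers at [0.6188 0.0146 0.1987] shift [-0.3542 -0.0603 -0.    ]
```

Both blocks are within 1 mm of their targets. Next is the roller.

Request:
drive_tool:
  rows:
    - [0, 0, 0, -0.0394, -0.0067, 0, 1]
    - [0, 0, 0, -0.0394, -0.0067, 0, 1]
    - [0, 0, 0, -0.0394, -0.0067, 0, 1]
    - [0, 0, 0, -0.0394, -0.0067, 0, 1]
    - [0, 0, 0, -0.0394, -0.0067, 0, 1]
    - [0, 0, 0, -0.0394, -0.0067, 0, 1]
    - [0, 0, 0, -0.0394, -0.0067, 0, 1]
    - [0, 0, 0, -0.0394, -0.0067, 0, 1]

```text
time: 31.8
tool_pos: [0.5807, -0.3042, 0.1963]
tcp_rot: [-2.169, -2.268, 0.001]
wrist_force: [0.4, 1.0, -0.4]
width: 1.004
grip_force: 0.0
```

Request:
drive_tool:
  rows:
    - [0, 0, 0, -0.0394, -0.0067, 0, 1]
    - [0, 0, -6.9, 0, 0, 0, 1]
    - [0, 0, -6.9, 0, 0, 0, 1]
    - [0, 0, -6.9, 0, 0, 0, 1]
    - [0, 0, -6.9, 0, 0, 0, 1]
    - [0, 0, -6.9, 0, 0, 0, 1]
    - [0, 0, -6.9, 0, 0, 0, 1]
    - [0, 0, -6.9, 0, 0, 0, 1]

```text
time: 32.47
tool_pos: [0.5763, -0.3421, 0.196]
tcp_rot: [-1.043, -2.959, -0.002]
wrist_force: [-0.1, -0.2, -0.0]
width: 1.001
grip_force: 0.0
```

Request:
drive_tool:
  rows:
    - [0, 0, -6.9, 0, 0, 0, 1]
    - [0, 0, -6.9, 0, 0, 0, 1]
    - [0, 0, -6.9, 0, 0, 0, 1]
    - [0, 0, -7, 0, 0, 0, 1]
    - [0, 0, 0, 0, 0, 0, 1]
    - [0, 0, 0, 0, 0, 0, 1]

```text
time: 32.97
tool_pos: [0.5765, -0.3421, 0.1967]
tcp_rot: [-0.318, -3.123, -0.002]
wrist_force: [-0.8, 0.8, -0.1]
width: 1.0
grip_force: 0.0
```

Run:
```python
from st import *
s,M=state(); p=cam('wrist'); save(p,'w12.png')
f=look(p,'roller','roller',(.584,-.344),-.195)
if f is not None:
    a=f[:2]-.01*np.array([np.cos(f[2]),np.sin(f[2])]); goal(p,s,M,a); print('want phi',180+np.degrees(f[2]))
```

```text
pos [ 0.5765 -0.3421  0.1967] phi 168.35 tilt deg: toolx 0.17 tooly 0.07 w 1.0 F [-0.8  0.8 -0.1] g 0.0
roller 0.9 [ 0.5844 -0.3437 -0.1966] 0.0055
fingers at [ 0.5722 -0.3446  0.1967] shift [-0.0018  0.0033 -0.    ]
want phi 168.7344614817427
```

View pics/w12.png

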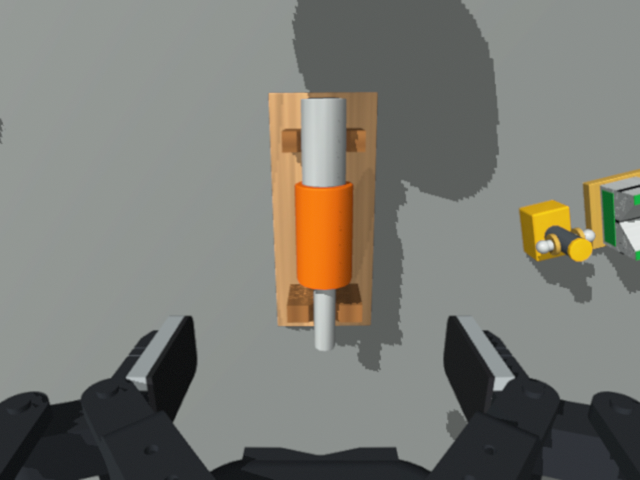

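The roller is in the cradle, thick end up at (324,140), sleeve at (324,235), thin end at (325,320). I descend on the sleeve at x = -10.

Request:
drive_tool:
  rows:
    - [0, 0, -0.4, 0, 0, 0, 1]
    - [0, 0, 0, -0.0018, 0.0033, 0, 1]
    - [0, 0, 0, 0, 0, 0.035, 1]
    - [0, 0, 0, 0, 0, 0.035, 1]
    - [0, 0, 0, 0, 0, 0.03, 1]
    - [0, 0, 0, 0, 0, 0, 1]
    - [0, 0, 0, 0, 0, 0, 1]
    - [0, 0, 0, 0, 0, 0, 1]

```text
time: 33.73
tool_pos: [0.5808, -0.3402, 0.1004]
tcp_rot: [0.303, 3.125, -0.001]
wrist_force: [0.4, -0.8, 1.1]
width: 0.998
grip_force: 0.0
```

Run:
```python
from st import *
s,M=state(); p=cam('wrist')
f=look(p,'roller','roller',(.584,-.344),-.195)
goal(p,s,M,(.5745,-.3417))
if f is not None:
    a=f[:2]-.01*np.array([np.cos(f[2]),np.sin(f[2])]); goal(p,s,M,a)
```

```text
pos [ 0.5808 -0.3402  0.1004] phi 168.93 tilt deg: toolx -0.11 tooly -0.04 w 0.998 F [ 0.4 -0.8  1.1] g 0.0
roller 0.73 [ 0.5842 -0.3433 -0.195 ] 0.0046
fingers at [ 0.5764 -0.3428  0.1004] shift [ 0.0021  0.0007 -0.    ]
fingers at [ 0.5764 -0.3428  0.1004] shift [ 0.0023  0.001  -0.    ]
```

Request:
drive_tool:
  rows:
    - [0, 0, 0.1, 0.0022, 0.0009, 0, 1]
    - [0, 0, 0, 0, 0, 0.03, 1]
    - [0, 0, 0, 0, 0, 0.03, 1]
    - [0, 0, 0, 0, 0, 0.01, 1]
    - [0, 0, 0, 0, 0, 0, 0.8]
    - [0, 0, 0, 0, 0, 0, 0.6]
    - [0, 0, 0, 0, 0, 0, 0.5]
    - [0, 0, 0, 0, 0, 0, 0.4]
  force: 50

```text
time: 34.5
tool_pos: [0.5794, -0.3397, 0.0313]
tcp_rot: [0.305, 3.123, -0.004]
wrist_force: [-3.6, -10.5, 21.5]
width: 0.458
grip_force: 40.8
```

Request:
drive_tool:
  rows:
    - [0, 0, 0, 0, 0, 0, 0.4]
    - [0, 0, 0, 0, 0, 0, 0.4]
    - [0, 0, 0, 0, 0, 0, 0.4]

```text
time: 34.75
tool_pos: [0.5794, -0.3398, 0.0315]
tcp_rot: [0.305, 3.123, -0.004]
wrist_force: [-0.4, -1.8, 6.4]
width: 0.453
grip_force: 50.4
```

Request:
drive_tool:
  rows:
    - [0, 0, 0, 0, 0, -0.02, 0.4]
    - [0, 0, 0, 0, 0, -0.03, 0.4]
    - [0, 0, 0, 0, 0, -0.03, 0.4]
    - [0, 0, 0, 0, 0, -0.03, 0.4]
    - [0, 0, 0, 0, 0, 0, 0.4]
    - [0, 0, 0, 0, 0, 0, 0.4]
    - [0, 0, 0, 0, 0, 0, 0.4]

```text
time: 35.33
tool_pos: [0.5766, -0.3376, 0.1369]
tcp_rot: [-0.305, -3.124, -0.002]
wrist_force: [-0.8, 0.0, -4.9]
width: 0.452
grip_force: 51.8
```

Run:
```python
from st import *
s,M=state(); p=cam('wrist'); save(p,'w13.png')
goal(p,s,M,Mid-.01*U)
```

```text
pos [ 0.5766 -0.3376  0.1369] phi 168.85 tilt deg: toolx 0.14 tooly 0.06 w 0.452 F [-0.8  0.  -4.9] g 51.8
fingers at [ 0.5722 -0.3401  0.137 ] shift [0.0096 0.3089 0.0004]
```

View pics/w13.png

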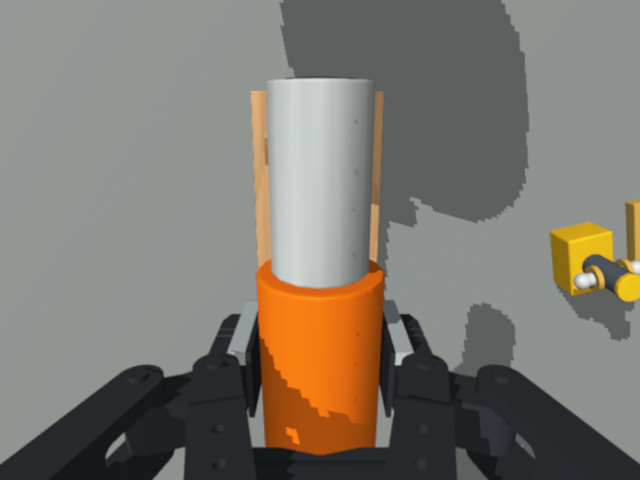

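The roller is held by the sleeve, thick end forward at (322,180). I carry it to the stops.

Request:
drive_tool:
  rows:
    - [0, 0, 0, 0.0012, 0.0386, 0, 0.4]
    - [0, 0, 0, 0.0012, 0.0386, 0, 0.4]
    - [0, 0, 0, 0.0012, 0.0386, 0, 0.4]
    - [0, 0, 0, 0.0012, 0.0386, 0, 0.4]
    - [0, 0, 0, 0.0012, 0.0386, 0, 0.4]
    - [0, 0, 0, 0.0012, 0.0386, 0, 0.4]
    - [0, 0, 0, 0.0012, 0.0386, 0, 0.4]
    - [0, 0, 0, 0.0012, 0.0386, 0, 0.4]

```text
time: 36.05
tool_pos: [0.6258, -0.0315, 0.1353]
tcp_rot: [-0.305, -3.121, -0.0]
wrist_force: [0.3, -0.3, -5.1]
width: 0.451
grip_force: 52.0
```

Request:
drive_tool:
  rows:
    - [0, 0, 6.9, 0, 0, 0, 0.4]
    - [0, 0, 6.9, 0, 0, 0, 0.4]
    - [0, 0, 6.9, 0, 0, 0, 0.4]
    - [0, 0, 6.9, 0, 0, 0, 0.4]
    - [0, 0, 6.9, 0, 0, 0, 0.4]
    - [0, 0, 6.9, 0, 0, 0, 0.4]
    - [0, 0, 6.9, 0, 0, 0, 0.4]
    - [0, 0, 6.9, 0, 0, 0, 0.4]

```text
time: 36.72
tool_pos: [0.6257, -0.0333, 0.1351]
tcp_rot: [-1.724, -2.62, 0.004]
wrist_force: [-0.3, 0.2, -4.5]
width: 0.452
grip_force: 52.3
```

Request:
drive_tool:
  rows:
    - [0, 0, 7, 0, 0, 0, 0.4]
    - [0, 0, 7, 0, 0, 0, 0.4]
    - [0, 0, 7, 0, 0, 0, 0.4]
    - [0, 0, 0, 0, 0, 0, 0.4]
    - [0, 0, 0, 0, 0, 0.03, 0.4]
    - [0, 0, 0, 0, 0, 0.03, 0.4]
    - [0, 0, 0, 0, 0, 0, 0.4]
    - [0, 0, 0, 0, 0, 0, 0.4]

```text
time: 37.38
tool_pos: [0.624, -0.0332, 0.0745]
tcp_rot: [-2.162, -2.269, 0.009]
wrist_force: [0.4, -0.5, -3.9]
width: 0.451
grip_force: 52.2
```

```bash
cat >> st.py <<'E'
def roll(p,s,M,t=Mid):
    dz=s['tool_pos'][2]+.0185-.05
    for d in masks_of(p,'roller')[:2]:
        m=d['mask'].copy(); 
        f,c=fit([(p,m)],'roller',np.array(t),dz=dz,yaws=[TH]); print('axis z',round(dz+.05,4),d['bbox'],f.round(4),round(c,3),'yaw err',np.degrees(TH-f[2]).round(2)); totool(M,np.array(t)-f[:2])
E
python3 - <<'E'
from st import *
s,M=state(); p=cam('wrist'); save(p,'w14.png')
goal(p,s,M,Mid-.01*U); roll(p,s,M)
E
```

```text
pos [ 0.624  -0.0332  0.0745] phi 92.78 tilt deg: toolx 0.08 tooly -0.53 w 0.451 F [ 0.4 -0.5 -3.9] g 52.2
fingers at [ 0.6211 -0.0329  0.0745] shift [-0.0024  0.0013 -0.    ]
axis z 0.093 [255.0, 73.6, 384.7, 456.3] [ 0.6228 -0.0427 -1.5222] 0.074 yaw err -0.18
shift tool [-0.0025  0.0001 -0.    ]
```

View pics/w14.png

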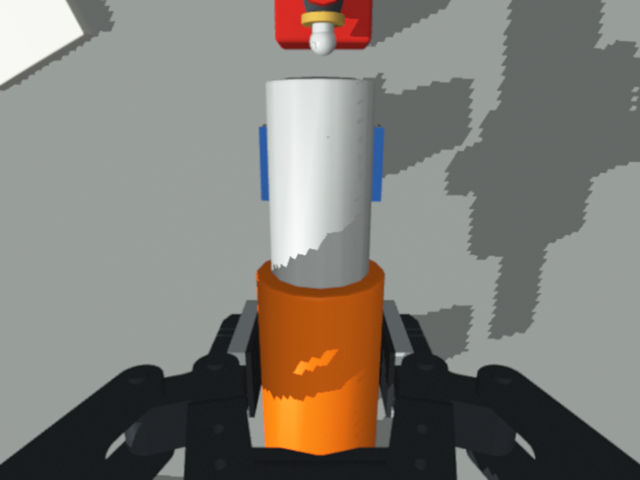

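The roller is above its blocks, in line with the red stop's ball at (322,42), with blue edges even on both sides. I correct 2.5 mm along the axis and lower.

Request:
drive_tool:
  rows:
    - [0, 0, 0, -0.0025, 0.0001, 0, 0.4]
    - [0, 0, 0, 0, 0, 0.015, 0.4]
    - [0, 0, 0, 0, 0, 0.015, 0.4]
    - [0, 0, 0, 0, 0, 0.008, 0.4]
    - [0, 0, 0, 0, 0, 0, 0.4]
    - [0, 0, 0, 0, 0, 0, 0.4]
    - [0, 0, 0, 0, 0, 0, 0.4]

```text
time: 38.07
tool_pos: [0.6293, -0.0362, 0.042]
tcp_rot: [2.168, 2.271, 0.002]
wrist_force: [-0.1, -0.6, -4.5]
width: 0.451
grip_force: 52.4
```

Run:
```python
from st import *
s,M=state(); p=cam('wrist')
goal(p,s,M,Mid-.01*U); roll(p,s,M)
```

```text
pos [ 0.6293 -0.0362  0.042 ] phi 92.66 tilt deg: toolx -0.02 tooly 0.12 w 0.451 F [-0.1 -0.6 -4.5] g 52.4
fingers at [ 0.6264 -0.0359  0.0421] shift [ 0.0009 -0.0038 -0.    ]
axis z 0.0605 [254.7, 74.1, 384.5, 451.7] [ 0.6278 -0.0457 -1.5243] 0.075 yaw err -0.06
shift tool [ 0.0007 -0.0048 -0.    ]
```

Request:
drive_tool:
  rows:
    - [0, 0, 0, 0.0007, -0.0047, 0, 0.4]
    - [0, 0, 0, 0, 0, 0.006, 0.4]
    - [0, 0, 0, 0, 0, 0.005, 0.4]
    - [0, 0, 0, 0, 0, 0, 0.4]
    - [0, 0, 0, 0, 0, 0, 0.4]
    - [0, 0, 0, 0, 0, 0, 0.4]

```text
time: 38.67
tool_pos: [0.6234, -0.0355, 0.0294]
tcp_rot: [-2.169, -2.272, 0.0]
wrist_force: [-0.3, 0.7, -4.0]
width: 0.449
grip_force: 52.5
```

Run:
```python
from st import *
s,M=state(); p=cam('wrist')
goal(p,s,M,Mid-.01*U); roll(p,s,M)
```

```text
pos [ 0.6234 -0.0355  0.0294] phi 92.65 tilt deg: toolx 0.0 tooly -0.03 w 0.449 F [-0.3  0.7 -4. ] g 52.5
fingers at [ 0.6204 -0.0352  0.0294] shift [-0.0001  0.0021 -0.    ]
axis z 0.0479 [254.6, 74.5, 383.8, 452.6] [ 0.6219 -0.045  -1.5247] 0.074 yaw err -0.04
shift tool [-0.0003  0.0011 -0.    ]
```

Request:
drive_tool:
  rows:
    - [0, 0, 0, 0, 0.0009, 0.001, 0.4]
    - [0, 0, 0, 0, 0, 0.001, 0.4]
    - [0, 0, 0, 0, 0, 0.001, 0.4]
    - [0, 0, 0, 0, 0, 0.0005, 0.4]
    - [0, 0, 0, 0, 0, 0, 0.4]

```text
time: 39.18
tool_pos: [0.6242, -0.0355, 0.0259]
tcp_rot: [-2.169, -2.272, 0.0]
wrist_force: [-0.2, -0.2, -5.1]
width: 0.451
grip_force: 52.5
```

Request:
drive_tool:
  rows:
    - [0, 0, 0, 0, 0, 0.0005, 0.4]
    - [0, 0, 0, 0, 0, 0.0005, 0.4]
    - [0, 0, 0, 0, 0, 0, 0.4]

```text
time: 39.43
tool_pos: [0.6244, -0.0355, 0.0252]
tcp_rot: [2.169, 2.272, 0.0]
wrist_force: [-0.3, -0.4, -3.9]
width: 0.45
grip_force: 52.4
```

Request:
drive_tool:
  rows:
    - [0, 0, 0, 0, 0, 0.0005, 0.4]
    - [0, 0, 0, 0, 0, 0, 0.4]

```text
time: 39.6
tool_pos: [0.6245, -0.0356, 0.0251]
tcp_rot: [2.169, 2.272, 0.0]
wrist_force: [-1.6, 0.2, -2.0]
width: 0.45
grip_force: 52.8
```

Request:
drive_tool:
  rows:
    - [0, 0, 0, 0, 0, 0.0005, 0.4]
    - [0, 0, 0, 0, 0, 0, 0.4]

```text
time: 39.77
tool_pos: [0.6246, -0.0355, 0.025]
tcp_rot: [2.169, 2.272, 0.0]
wrist_force: [-3.1, 0.3, 2.3]
width: 0.45
grip_force: 53.2
```

Request:
drive_tool:
  rows:
    - [0, 0, 0, 0, 0, 0.0004, 0.4]
    - [0, 0, 0, 0, 0, 0, 0.4]

```text
time: 39.93
tool_pos: [0.6246, -0.0355, 0.025]
tcp_rot: [2.169, 2.272, 0.0]
wrist_force: [-3.2, 1.2, 6.2]
width: 0.452
grip_force: 53.5
```

Seated at axis height of about 43.5 mm with only light force. I release gently and rise.

Request:
drive_tool:
  rows:
    - [0, 0, 0, 0, 0, 0, 0.47]
    - [0, 0, 0, 0, 0, 0, 0.5]
    - [0, 0, 0, 0, 0, 0, 0.55]
    - [0, 0, 0, 0, 0, 0, 0.65]
    - [0, 0, 0, 0, 0, 0, 0.75]
    - [0, 0, 0, 0, 0, 0, 0.75]
    - [0, 0, 0, 0, 0, -0.01, 0.75]
    - [0, 0, 0, 0, 0, -0.02, 0.75]

```text
time: 40.6
tool_pos: [0.6218, -0.0353, 0.0515]
tcp_rot: [-2.166, -2.269, 0.006]
wrist_force: [-0.4, 0.1, 0.0]
width: 0.746
grip_force: 0.0
```

Request:
drive_tool:
  rows:
    - [0, 0, 0, 0, 0, -0.04, 0.75]
    - [0, 0, 0, 0, 0, -0.04, 0.75]
    - [0, 0, 0, 0, 0, -0.04, 0.75]
    - [0, 0, 0, 0, 0, -0.04, 1]
    - [0, 0, 0, 0, 0, 0, 1]
    - [0, 0, 0, 0, 0, 0, 1]
    - [0, 0, 0, 0, 0, 0, 1]

```text
time: 41.18
tool_pos: [0.6244, -0.0355, 0.2145]
tcp_rot: [2.169, 2.272, 0.001]
wrist_force: [-0.2, -0.3, -1.1]
width: 0.997
grip_force: 0.0
```

Run:
```python
from st import *
s,M=state(); p=cam('wrist'); save(p,'w15.png')
f=look(p,'roller','rollerend',Mid,TH)
if f is not None: print('along,lat mm',1e3*(f[:2]-Mid)@U,1e3*(f[:2]-Mid)@N,np.degrees(f[2]-TH))
goal(p,s,M,(.395,.341))
q=cam('top')
for d in masks_of(q,'indicator')[:1]: print(d['bbox'])
```

```text
pos [ 0.6244 -0.0355  0.2145] phi 92.65 tilt deg: toolx -0.01 tooly 0.06 w 0.997 F [-0.2 -0.3 -1.1] g 0.0
roller 0.81 [ 0.6225 -0.0448 -1.5226] 0.0047
along,lat mm -0.42613409097424493 -0.49684606870384024 0.1518622435076679
fingers at [ 0.6214 -0.0352  0.2145] shift [ 3.863e-01 -2.088e-01 -3.000e-04]
[164.3, 280.0, 196.4, 315.8]
```

View pics/w15.png

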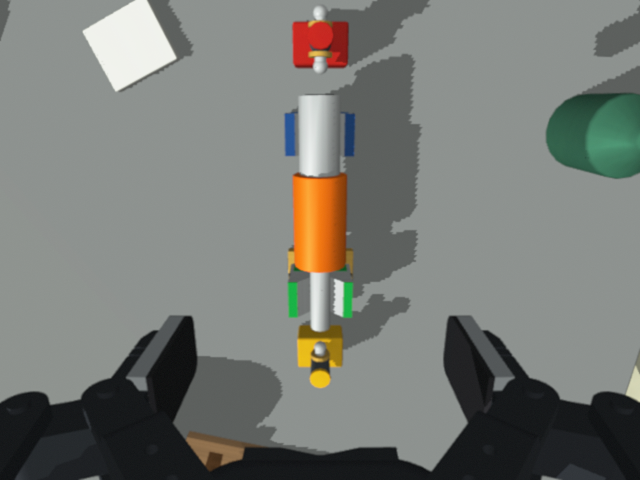

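The roller lies in both Vs, sleeve at (320,222), with the balls at (320,65) and (320,350) on its line. It is within 0.5 mm of mid. Next is the indicator.

Request:
drive_tool:
  rows:
    - [0, 0, 0, 0.0322, -0.0174, 0, 1]
    - [0, 0, 0, 0.0322, -0.0174, 0, 1]
    - [0, 0, 0, 0.0322, -0.0174, 0, 1]
    - [0, 0, 0, 0.0322, -0.0174, 0, 1]
    - [0, 0, 0, 0.0322, -0.0174, 0, 1]
    - [0, 0, 0, 0.0322, -0.0174, 0, 1]
    - [0, 0, 0, 0.0322, -0.0174, 0, 1]
    - [0, 0, 0, 0.0322, -0.0174, 0, 1]

```text
time: 42.05
tool_pos: [0.4715, 0.2163, 0.2123]
tcp_rot: [-2.169, -2.271, 0.004]
wrist_force: [0.2, -0.2, -0.7]
width: 0.998
grip_force: 0.0
```

Request:
drive_tool:
  rows:
    - [0, 0, 0, 0.0322, -0.0174, 0, 1]
    - [0, 0, 0, 0.0322, -0.0174, 0, 1]
    - [0, 0, 0, 0.0322, -0.0174, 0, 1]
    - [0, 0, 0, 0.0322, -0.0174, 0, 1]
    - [0, 0, 6.6, 0, 0, 0, 1]
    - [0, 0, 6.6, 0, 0, 0, 1]
    - [0, 0, 6.6, 0, 0, 0, 1]
    - [0, 0, 6.6, 0, 0, 0, 1]

```text
time: 42.72
tool_pos: [0.3969, 0.3407, 0.2121]
tcp_rot: [2.635, 1.711, -0.005]
wrist_force: [0.5, -0.4, -0.1]
width: 1.001
grip_force: 0.0
```

Request:
drive_tool:
  rows:
    - [0, 0, 6.6, 0, 0, 0, 1]
    - [0, 0, 6.6, 0, 0, 0, 1]
    - [0, 0, 6.6, 0, 0, 0, 1]
    - [0, 0, 6.6, 0, 0, 0, 1]
    - [0, 0, 6.6, 0, 0, 0, 1]
    - [0, 0, 0, 0, 0, 0, 1]
    - [0, 0, 0, 0, 0, 0, 1]

```text
time: 43.3
tool_pos: [0.3975, 0.3404, 0.2126]
tcp_rot: [3.008, 0.903, -0.003]
wrist_force: [0.0, -0.2, -0.4]
width: 0.996
grip_force: 0.0
```

```bash
cat >> st.py <<'E'
MODEL['ind']=[box(-.025,.025,-.02,.02,0,.04),cyl(.05,.075,.0022,.045)]
def dialdisk(n=24):
    a=np.linspace(0,2*np.pi,n); return np.array([[.033+.017*np.cos(t),.017*np.sin(t),z] for t in a for z in(.045,.059)])
MODEL['ind'].append(dialdisk())
def ind(p,x0,yaws,dz=0):
    for d in masks_of(p,'indicator')[:1]:
        f,c=fit([(p,d['mask'])],'ind',np.array(x0),dz=dz,yaws=yaws); print('ind',round(d['score'],2),d['bbox'],f.round(4),round(c,4),np.degrees(f[2]).round(1))
        # red ball of the stylus: reddish blob near the predicted tip
        c_,s_=np.cos(f[2]),np.sin(f[2]); tip=np.array([f[0]+.073*c_,f[1]+.073*s_,dz+.045]); uv=proj(p,tip)[0]
        I=p['color'].astype(int); mk=((I[...,0]-np.maximum(I[...,1],I[...,2]))>50).astype(np.uint8)
        n,l,st,ct=cv2.connectedComponentsWithStats(mk)
        for i in range(1,n):
            if np.linalg.norm(ct[i]-uv)<25: print('red blob',ct[i].round(1),st[i,4],'pred',uv.round(1),'world',atz(p,[ct[i]],dz+.045)[0].round(4))
        return f
E
python3 - <<'E'
from st import *
s,M=state(); p=cam('wrist'); save(p,'w16.png')
f=ind(p,(.395,.341),[.3,.57,.8])
if f is not None: goal(p,s,M,f[:2])
E
```

```text
pos [0.3975 0.3404 0.2126] phi 33.43 tilt deg: toolx -0.13 tooly 0.01 w 0.996 F [ 0.  -0.2 -0.4] g 0.0
ind 0.74 [295.9, 122.8, 346.8, 258.5] [0.3861 0.3304 0.5769] 0.0455 33.1
red blob [322.1 125.6] 17 pred [322.3 126.7] world [0.4479 0.3707 0.045 ]
fingers at [0.397  0.3405 0.2126] shift [-0.0147  0.0024  0.    ]
```

Request:
drive_tool:
  rows:
    - [0, 0, 0, -0.0147, 0.0024, 0, 1]
    - [0, 0, 0, 0, 0, 0.035, 1]
    - [0, 0, 0, 0, 0, 0.035, 1]
    - [0, 0, 0, 0, 0, 0.035, 1]
    - [0, 0, 0, 0, 0, 0, 1]
    - [0, 0, 0, 0, 0, 0, 1]
    - [0, 0, 0, 0, 0, 0, 1]

```text
time: 43.98
tool_pos: [0.3879, 0.3314, 0.1102]
tcp_rot: [-3.009, -0.9, -0.002]
wrist_force: [0.6, -0.0, -0.1]
width: 1.003
grip_force: 0.0
```

Run:
```python
from st import *
s,M=state(); p=cam('wrist'); save(p,'w17.png')
f=ind(p,(.386,.3304),[.577])
if f is not None: goal(p,s,M,f[:2])
I=p['color'].astype(int)
# lateral extent of the black block near its middle row between the fingers
c=proj(p,[f[0],f[1],.04])[0].round().astype(int); print(c, [''.join('#' if I[v,u].max()<70 else '.' for u in range(200,440,4)) for v in (c[1]-20,c[1],c[1]+15)])
```

```text
pos [0.3879 0.3314 0.1102] phi 33.29 tilt deg: toolx 0.09 tooly -0.01 w 1.003 F [ 0.6 -0.  -0.1] g 0.0
ind 0.64 [284.2, 108.2, 359.6, 298.5] [0.3864 0.3303 0.582 ] 0.0269 33.3
red blob [318.4 108.7] 42 pred [318.3 110. ] world [0.4479 0.3707 0.045 ]
fingers at [0.3874 0.3315 0.1103] shift [-0.0015  0.0005 -0.    ]
[319 254] ['.....................####..........#####....................', '.....................#####.........####.....................', '.....................##################.....................']
```

View pics/w17.png

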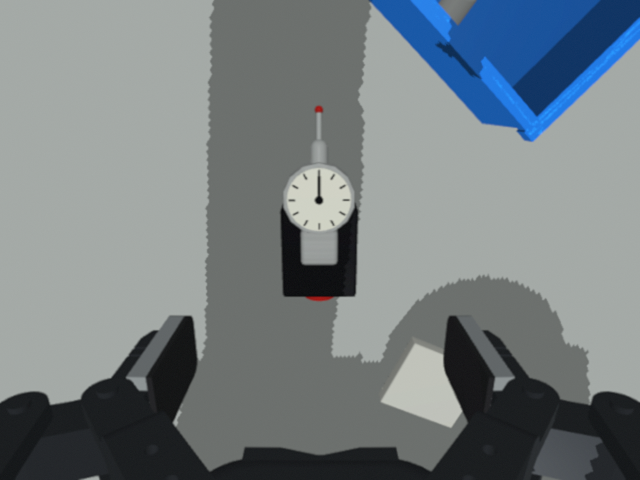

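The indicator block is at (319,254), stylus ball at (319,109), and the tool is square to it. I descend and grip.

Request:
drive_tool:
  rows:
    - [0, 0, 0, -0.0015, 0.0005, 0, 1]
    - [0, 0, 0, 0, 0, 0.035, 1]
    - [0, 0, 0, 0, 0, 0.035, 1]
    - [0, 0, 0, 0, 0, 0.03, 1]
    - [0, 0, 0, 0, 0, 0.004, 1]
    - [0, 0, 0, 0, 0, 0, 0.8]
    - [0, 0, 0, 0, 0, 0, 0.65]
    - [0, 0, 0, 0, 0, 0, 0.55]
  force: 50

```text
time: 44.75
tool_pos: [0.3881, 0.3311, 0.0074]
tcp_rot: [-3.009, -0.898, -0.007]
wrist_force: [-0.9, 0.0, 0.2]
width: 0.603
grip_force: 0.0
```

Request:
drive_tool:
  rows:
    - [0, 0, 0, 0, 0, 0, 0.45]
    - [0, 0, 0, 0, 0, 0, 0.4]
    - [0, 0, 0, 0, 0, 0, 0.4]
    - [0, 0, 0, 0, 0, 0, 0.4]

```text
time: 45.08
tool_pos: [0.3881, 0.3313, 0.0076]
tcp_rot: [-3.008, -0.898, -0.008]
wrist_force: [-0.8, 0.2, 6.8]
width: 0.462
grip_force: 51.9
```

Request:
drive_tool:
  rows:
    - [0, 0, 0, 0, 0, -0.03, 0.4]
    - [0, 0, 0, 0, 0, -0.04, 0.4]
    - [0, 0, 0, 0, 0, -0.04, 0.4]
    - [0, 0, 0, 0, 0, 0, 0.4]
    - [0, 0, 0, 0, 0, 0, 0.4]

```text
time: 45.5
tool_pos: [0.3883, 0.3313, 0.1186]
tcp_rot: [-3.007, -0.898, -0.012]
wrist_force: [-0.1, -0.1, -4.5]
width: 0.462
grip_force: 52.7
```

Run:
```python
from st import *
s,M=state(); p=cam('wrist'); save(p,'w18.png')
t=Mid-.105*N; print(t); goal(p,s,M,t)
```

```text
pos [0.3883 0.3313 0.1186] phi 33.25 tilt deg: toolx 0.46 tooly -0.03 w 0.462 F [-0.1 -0.1 -4.5] g 52.7
[ 0.518105  -0.0499775]
fingers at [0.3879 0.3314 0.1187] shift [-0.1002  0.3903 -0.001 ]
```

Request:
drive_tool:
  rows:
    - [0, 0, 0, -0.0091, 0.0355, 0, 0.4]
    - [0, 0, 0, -0.0091, 0.0355, 0, 0.4]
    - [0, 0, 0, -0.0091, 0.0355, 0, 0.4]
    - [0, 0, 0, -0.0091, 0.0355, 0, 0.4]
    - [0, 0, 0, -0.0091, 0.0355, 0, 0.4]
    - [0, 0, 0, -0.0091, 0.0355, 0, 0.4]
    - [0, 0, 0, -0.0091, 0.0355, 0, 0.4]
    - [0, 0, 0, -0.0091, 0.0355, 0, 0.4]

```text
time: 46.22
tool_pos: [0.4784, 0.0502, 0.112]
tcp_rot: [-3.009, -0.898, 0.008]
wrist_force: [0.8, 0.2, -4.6]
width: 0.46
grip_force: 52.9
```

Request:
drive_tool:
  rows:
    - [0, 0, 0, -0.0091, 0.0355, 0, 0.4]
    - [0, 0, 0, -0.0091, 0.0355, 0, 0.4]
    - [0, 0, 0, -0.0091, 0.0355, 0, 0.4]
    - [0, 0, 6.1, 0, 0, 0, 0.4]
    - [0, 0, 6.1, 0, 0, 0, 0.4]
    - [0, 0, 6.1, 0, 0, 0, 0.4]
    - [0, 0, 6.1, 0, 0, 0, 0.4]
    - [0, 0, 6.2, 0, 0, 0, 0.4]

```text
time: 46.88
tool_pos: [0.5137, -0.0519, 0.1116]
tcp_rot: [-3.14, -0.063, 0.01]
wrist_force: [0.2, 0.2, -3.4]
width: 0.459
grip_force: 53.4
```

Request:
drive_tool:
  rows:
    - [0, 0, 0, -0.015, 0, 0, 0.4]
    - [0, 0, 0, 0, 0, 0.025, 0.4]
    - [0, 0, 0, 0, 0, 0.025, 0.4]
    - [0, 0, 0, 0, 0, 0.025, 0.4]
    - [0, 0, 0, 0, 0, 0, 0.4]
    - [0, 0, 0, 0, 0, 0, 0.4]
    - [0, 0, 0, 0, 0, 0, 0.4]

```text
time: 47.47
tool_pos: [0.5008, -0.0525, 0.0394]
tcp_rot: [-3.14, -0.073, 0.003]
wrist_force: [0.8, -0.1, -3.3]
width: 0.458
grip_force: 53.3
```

```bash
cat >> st.py <<'E'
def indheld():
    s,M=state(); p=cam('wrist'); t=Mid-.105*N; goal(p,s,M,t); dz=s['tool_pos'][2]-.0076; w=s['tool_pos']+M@mid(p)
    f=ind(p,w[:2],[np.arctan2(M[1,0],M[0,0])],dz)
    if f is not None: totool(M,t-f[:2]); print('dz',dz,'yaw err',np.degrees(np.arctan2(N[1],N[0])-f[2]),'TIP shortfall from sleeve mm',1e3*((Mid-f[:2])@N-.075-.02),'along',1e3*(f[:2]-Mid)@U)
    return p
E
python3 - <<'E'
from st import *
save(indheld(),'w19.png')
E
```

```text
pos [ 0.5008 -0.0525  0.0394] phi 2.65 tilt deg: toolx -0.1 tooly -0.02 w 0.458 F [ 0.8 -0.1 -3.3] g 53.3
fingers at [ 0.5013 -0.0535  0.0394] shift [ 0.017  -0.0027 -0.    ]
ind 0.6 [252.2, 105.0, 392.3, 433.6] [ 0.5004 -0.0546  0.0481] 0.0418 2.8
red blob [319.8 112. ] 173 pred [319.2 113.8] world [ 0.5737 -0.0512  0.0768]
shift tool [ 0.0179 -0.0038 -0.    ]
dz 0.031756701336530156 yaw err -0.14926896998262004 TIP shortfall from sleeve mm 27.94850663709989 along 3.7918467432789313
```

Request:
drive_tool:
  rows:
    - [0, 0, 0, 0, -0.0038, 0, 0.4]
    - [0, 0, 0, 0, 0, 0.015, 0.4]
    - [0, 0, 0, 0, 0, 0.012, 0.4]
    - [0, 0, 0, 0.01, 0, 0, 0.4]
    - [0, 0, 0, 0, 0, 0, 0.4]
    - [0, 0, 0, 0, 0, 0, 0.4]
    - [0, 0, 0, 0, 0, 0, 0.4]

```text
time: 48.15
tool_pos: [0.5122, -0.0484, 0.0135]
tcp_rot: [3.141, 0.073, 0.002]
wrist_force: [-0.9, 0.1, -3.9]
width: 0.461
grip_force: 53.3
```

Run:
```python
from st import *
save(indheld(),'w20.png')
```

```text
pos [ 0.5122 -0.0484  0.0135] phi 2.66 tilt deg: toolx 0.06 tooly 0.01 w 0.461 F [-0.9  0.1 -3.9] g 53.3
fingers at [ 0.5126 -0.0494  0.0135] shift [0.0054 0.0009 0.    ]
ind 0.74 [252.0, 105.2, 394.6, 434.6] [ 0.5115 -0.0505  0.0446] 0.0439 2.6
red blob [319.9 112. ] 178 pred [320.3 114.4] world [ 0.5849 -0.0471  0.0509]
shift tool [ 0.0067 -0.0002  0.    ]
dz 0.005856905897152899 yaw err 0.05347410746487325 TIP shortfall from sleeve mm 16.668727611750885 along 0.17490385045299922
```

Request:
drive_tool:
  rows:
    - [0, 0, 0, 0.006, 0, 0.003, 0.4]
    - [0, 0, 0, 0, 0, 0.0015, 0.4]
    - [0, 0, 0, 0, 0, 0, 0.4]
    - [0, 0, 0, 0, 0, 0, 0.4]

```text
time: 48.58
tool_pos: [0.517, -0.0481, 0.008]
tcp_rot: [-3.141, -0.073, 0.001]
wrist_force: [-0.4, -0.0, -3.5]
width: 0.458
grip_force: 53.4
```

Request:
drive_tool:
  rows:
    - [0, 0, 0, 0, 0, 0.001, 0.4]
    - [0, 0, 0, 0, 0, 0, 0.4]

```text
time: 48.75
tool_pos: [0.5172, -0.0481, 0.0077]
tcp_rot: [-3.141, -0.073, 0.0]
wrist_force: [-2.2, 0.2, 1.3]
width: 0.462
grip_force: 53.9
```

Run:
```python
from st import *
save(indheld(),'w21.png')
```

```text
pos [ 0.5172 -0.0481  0.0077] phi 2.65 tilt deg: toolx -0.02 tooly -0.0 w 0.462 F [-2.2  0.2  1.3] g 53.9
fingers at [ 0.5177 -0.049   0.0077] shift [ 0.0004  0.001  -0.    ]
ind 0.94 [251.4, 106.3, 390.4, 433.7] [ 0.5165 -0.0502  0.0477] 0.0403 2.7
red blob [319.9 112.3] 183 pred [319.7 114.4] world [ 0.5899 -0.0467  0.0451]
shift tool [ 0.0016 -0.0002 -0.    ]
dz 8.743765079626247e-05 yaw err -0.12695299656489276 TIP shortfall from sleeve mm 11.601270969214278 along 0.17830636810321585
```

The stylus is about 11 mm short of the sleeve, centred to 0.2 mm and square. I release and rise, then check everything.

Request:
drive_tool:
  rows:
    - [0, 0, 0, 0, 0, 0, 0.5]
    - [0, 0, 0, 0, 0, 0, 0.55]
    - [0, 0, 0, 0, 0, 0, 0.65]
    - [0, 0, 0, 0, 0, 0, 0.75]
    - [0, 0, 0, 0, 0, 0, 0.75]
    - [0, 0, 0, 0, 0, -0.02, 0.75]
    - [0, 0, 0, 0, 0, -0.04, 0.75]
    - [0, 0, 0, 0, 0, -0.04, 0.75]

```text
time: 49.52
tool_pos: [0.515, -0.0478, 0.1064]
tcp_rot: [-3.14, -0.073, 0.008]
wrist_force: [0.8, 1.1, -0.6]
width: 0.748
grip_force: 0.0
```

Request:
drive_tool:
  rows:
    - [0, 0, 0, 0, 0, -0.04, 0.75]
    - [0, 0, 0, 0, 0, -0.04, 0.75]
    - [0, 0, 0, 0, 0, -0.04, 0.75]
    - [0, 0, 0, 0, 0, 0, 0.75]
    - [0, 0, 0, 0, 0, 0, 0.75]
    - [0, 0, 0, 0, 0, 0, 0.75]

```text
time: 50.02
tool_pos: [0.5171, -0.0481, 0.2272]
tcp_rot: [3.141, 0.073, 0.001]
wrist_force: [-0.4, -0.3, -0.7]
width: 0.75
grip_force: 0.0
```

Run:
```python
from st import *
s,M=state(); p=cam('wrist'); save(p,'w22.png')
f=ind(p,(.5165,-.0502),[.046]); g=look(p,'roller','rollerend',Mid,TH)
if g is not None: print('roller along,lat mm',1e3*(g[:2]-Mid)@U,1e3*(g[:2]-Mid)@N,np.degrees(g[2]-TH))
print('gap mm',1e3*((g[:2]-f[:2])@N-.095),'along',1e3*(f[:2]+.075*np.array([np.cos(f[2]),np.sin(f[2])])-g[:2])@U)
for n,sg,dz in(('vblock_blue',-1,0),('vblock_green',1,.01)):
    t=Mid+sg*.0625*U; h=look(p,n,'vblock',t,TH+np.pi,dz)
q=cam('top')
for d in masks_of(q,'parts_bin')[:1]: print(d['bbox'])
```

```text
pos [ 0.5171 -0.0481  0.2272] phi 2.65 tilt deg: toolx 0.02 tooly 0.0 w 0.75 F [-0.4 -0.3 -0.7] g 0.0
ind 0.65 [297.4, 105.1, 348.2, 239.9] [ 0.5163 -0.05    0.0432] 0.0216 2.5
red blob [320. 107.] 21 pred [319.8 107.5] world [ 0.5896 -0.047   0.045 ]
roller 0.65 [ 0.6229 -0.0451 -1.5192] 0.009
roller along,lat mm -0.1136253460462496 -0.07902617035211987 0.3473028958141896
gap mm 11.707547661236065 along 0.24831161667876245
vblock_blue 0.57 [0.6199 0.0174 1.6289] 1.3667
vblock_green 0.63 [ 0.6264 -0.1075  1.6171] 0.4453
[140.6, 162.1, 221.4, 254.9]
```

Everything checks out: roller within 0.5 mm of mid, stylus gap about 11 mm, bin unmoved, robot clear.

```bash
python3 -c "
from h import *
print(workorder.finish_job())"
```

```text
the job is handed in; nothing more can be done
None
```

The job is handed in: the roller lies level in both V-blocks within about 0.5 mm of midway, thick journal towards the red stop and the brass packer under the thin-journal block; the indicator stands square on the robot's side, its stylus centred on the sleeve and about 11–12 mm short of it, slightly over the 10 mm asked; the bin was left where it was; the clock stood at about 50 s of the 118 s.

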